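# Unload the curing booth

## Task

The printed bone model in the clear curing booth is done: first turn the lamp dial on the control box back until its pointer is on the zero mark, and only then raise the booth's sliding sash by its handle to the top. Take the model out, set it down gently and upright in the steel tray, then lower the sash until it is fully shut. The dial must stay on zero; do not knock the model over and leave the spray bottle, the tin and the screwdriver where they are.

Things in the scene. Friction and masses are not known exactly. Their poses are not given: they have to be found in the camera images.
- booth: Clear-walled curing booth fixed to the bench, 326 mm wide, 215 deep. Origin: bench level, middle of its front edge; x points into the booth, y left, z up. Inner floor 30 mm and clear roof 287 mm above the bench, inside width 288; only the front opens. Guide posts 540 mm tall at y = +-154 mm, a cross-bar on top, a lamp bar on the roof.
- sash (a joint): Front sash of the booth, a clear panel 286 x 250 mm, 6 thick, sliding straight up: 0 = fully shut (lower edge 30 mm above the bench), 0.23 m = top stop (lower edge 260 mm above the bench). Starts shut or up to 30 mm ajar. 0.35 kg; friction holds it wherever it is left; about 10 N lifts it, a few N lower it.
- sash_handle (a point): Middle of the sash's handle: a level steel bar 120 mm long along the booth's y, 14 mm thick, its centre 55 mm in front of the panel's face (62 mm in front of the booth's origin) and 60 mm above the sash's lower edge; it moves with the sash. Two 10 mm posts at y = +-53 mm join it to the panel. Axes as the booth's.
- control: Grey lamp control box fixed to the bench, 140 mm deep (x), 130 wide, flat top 60 mm above the bench with the dial in its middle. Origin: bench level, on the dial's axis; x points to its back, z up. A long white zero mark (16 mm) lies on the top at the +x side of the dial; short white marks follow clockwise.
- dial (a joint): Angle of the lamp dial in rad: 0 = pointer on the zero mark (the control box's +x), positive = clockwise seen from above. Starts between 0.5 and 1.3; stops at -0.4 and 2.6 (none at zero). Light friction (0.05 N m); stays where it is left.
- dial_grip (a point): On the dial's upright axis, 28 mm above the box's top, the height to grip. z up; x is the pointer's direction. The dial: a black skirt disc 72 mm across, 5 high, with a grip bar 56 mm long (along x), 16 wide, its top 36 mm above the box; a white line on one half of the bar is the pointer.
- model: White printed bone model standing upright in the booth, 114 mm tall, about 0.15 kg: round foot 60 mm across, 8 high; round shaft 26 mm thick, flared below 24 mm height; two knobs of 14 mm radius on top, centred 100 mm up at y = +-12 mm. Origin: centre of its underside, z up.
- tray: Square open steel tray fixed on the bench, 180 x 180 mm, walls 18 mm high and 4 mm thick, floor 4 mm thick. Origin: centre of its underside. It and the control box stand one on each side of the booth, either way round.
- spray: White spray bottle, 60 mm across, 200 mm tall, standing; origin under its centre. Bystander.
- tin: Tin with paper label, 90 mm across, 110 mm tall, standing; origin under its centre. Bystander.
- driver: Screwdriver, 190 mm long, lying on the bench in front of the booth along its own x; origin under its middle. Bystander.
Mind the look-alikes: they are no part of the job. What is shaped like the model but red is not meant.

How it is judged:
By the outcome, as a careful person would: the job done as asked, in the order asked, and still so for the second after the job is handed in, with the robot touching nothing.
It also fails if it takes over 72 s, if anything falls off the work surface, if the arm or the gripper's body presses on something with over 40 N, if the wrist force passes 120 N, or if a joint passes its speed limit or range.

## Robot

A 6-joint arm with a two-finger parallel gripper is mounted at the origin on the work surface. World frame = base frame: x ahead of the robot, y to its left, z up, the work surface at z = 0. Lengths are in m, angles in rad, forces in N, time in s.
With the tool pointing down it reaches from about 0.325 to 0.875 m from the base axis. Payload 4.4 kg.
Tool frame: the origin (TCP) lies at the very end of the fingers, on their centre line; the grasp point (between the pads) lies 19 mm behind it; z points along the fingers, y is the direction in which the jaws open and shut (so a half turn about z gives the same grasp; the last joint's range is limited). The gripper opens to 85 mm and grips with 20 to 120 N. Pads are 22 mm wide; open, the fingers measure 114 mm over their backs; the gripper's body (76 mm by 85 mm) begins 54 mm behind the grasp point. The pads swing forward as they close: fully open they stand 13 mm farther back than shut.
Start: joints at [-1.294, 0.207, 1.542, -0, 1.393, -0.15], TCP at [0.239, -0.523, 0.231] pointing down, gripper open.
Joint ranges: [-2.73, 2.73], [-0.86, 2.22], [0.23, 2.46], [-1.11, 4.25], [0.08, 2.63], [-2.82, 2.82]. Speed limits (rad/s): [2.79, 2.79, 3.14, 3.14, 3.14, 3.14].

## Interface

Orientations are given as a unit quaternion [x, y, z, w].
In Python, from station import arm gives the robot as it stands. The module is installed in compiled form; this text tells all that it offers.
- The arm moves only by the tool jog_arm, never from a script. Its argument "moves" is a list of rows, each a list of 7 numbers: the opening, from -1 (shut) to 1 (fully open), then the shift along the tool's x, y, z in mm, then the turn, a rotation vector about the tool's x, y, z in rad. A call has 1 to 20 rows; each row shifts and turns the commanded pose from where the row before left it, along the tool's axes as they then stand; what a row does not reach is not made up. A row lasts 1/10 s, in which the tool goes at most 50 mm and 8.59 degrees, less where a joint would pass 70% of its speed; a pose out of reach is approached as far as the arm can. A call with a gripper value outside its range is refused whole. The fingers move at their own pace and stop on an object; "grip_force" is the grip in N (left out, the last holds). Time passes only in rows, so rows that do not move let the fingers close. It gives the time, the measured TCP pose, the force and the opening at its end, in the units of the state.
- arm.observe(): the state, without advancing time (a new reading comes with each control period).
- arm.get_image(name): name is "side" or "top" or "wrist"; returns (picture, depth): 400x640x3 uint8, red, green, blue; 400x640 float32, m along the optical axis (not along the pixel's ray), 0 where there is no reading.
- arm.camera_params(name): a dict with "intrinsics" (3x3 intrinsics, pixels), "R" (3x3) and "t" (3): a world point X has camera coordinates R X + t; the wrist camera has in their place "hand_eye" (4x4, takes a point from camera to tool coordinates, whose origin is the TCP and whose axes are the flange's). Camera axes: x right, y down, z forward; pixel columns grow to the right and rows downward; lengths in m; the calibration is good to about 2 mm. A picture is of the moment at which its call begins: read the wrist's pose just before it. camera_params takes no time and is no camera call.
- arm.sign_off(): hands the job in, once; it reports no verdict.
Trained networks look in the newest picture that a camera, given by its name, has taken for a name from the list of things; names that differ only in an ending like _2 or _b are one class to them, and where a whole thing is asked for, a point or a joint stands for the part that bears it (a point fixed in the world has none). Each returns a list of dicts, best first, with "p" (0 to 1); they miss things now and then, are a little off and sometimes report something else, mostly with a low value. They report only what shows in the picture. A call takes as long as a camera call. They do not tell look-alikes from the thing itself.
- arm.boxes_of(name, camera): "bbox" ([left, top, width, height] in pixels, round what is visible of it).
- arm.outline_of(name, camera): "mask" (400x640 bool, what is visible of it) and "bbox" ([left, top, width, height] in pixels, round what is visible of it).
- arm.landmark_of(name, camera): "uv" ([column, row] in pixels: a listed point, or the origin of a listed thing).
The state is a dict: "time_s": time; "joints": joint angles; "dq": joint speeds; "joint_efforts": joint torques, N m; "eef_pos": TCP position; "orientation": TCP orientation; "force": force on the tool from outside, world axes, zero at the start; "wrist_torque": the same for the moment, N m; "gripper_width": finger opening in m.
Only numpy, scipy, OpenCV 4.12 (cv2) and the standard library are available. Lean on these libraries where they do the work, as an engineer would, in place of code of your own. Each camera call takes 0.05 s, during which the arm holds its last target. There are 200 camera calls.

## Working session

There is one attempt and no reset: what is moved stays moved. The work goes in short steps, Python scripts to look and compute and a tool call to move; the robot and the scene stay as the last step left them, time stands still between calls to the robot, and variables do not carry over. Pictures are saved under pics/ and viewed, about 8 in all and at most 12, crops included, and the job is handed in when it is done.

Besides the shell and the picture viewer there is one more tool, called after ">>>" in YAML: its name, and indented under it one key for each argument. jog_arm: Moves the arm, as the interface text tells. Its arguments: {"type":"object","properties":{"moves":{"type":"array"},"grip_force":{"type":"number"}},"required":["moves"]}

```bash
mkdir -p pics; cat > h.py <<'E'
import numpy as np, cv2
from station import arm
from scipy.spatial.transform import Rotation as Rn
def cam(name):
    p=arm.camera_params(name);K=np.array(p["intrinsics"])
    if "R" in p: return K,np.array(p["R"]),np.array(p["t"])
    s=arm.observe();T=np.eye(4);T[:3,:3]=Rn.from_quat(s["orientation"]).as_matrix();T[:3,3]=s["eef_pos"]
    M=np.linalg.inv(T@np.array(p["hand_eye"]));return K,M[:3,:3],M[:3,3]
def ray(c,uv):
    K,R,t=c;d=R.T@np.linalg.inv(K)@np.array([uv[0],uv[1],1.]);return -R.T@t,d
def atz(c,uv,z):
    o,d=ray(c,uv);return o+d*(z-o[2])/d[2]
def atd(c,uv,dep):
    o,d=ray(c,uv);return o+d*dep
def proj(c,X):
    K,R,t=c;q=K@(R@np.array(X)+t);return q[:2]/q[2]
def save(n,im): cv2.imwrite("pics/"+n,im[:,:,::-1])
E
python3 - <<'E'
from h import *
np.set_printoptions(precision=3,suppress=True)
print(arm.observe())
for n in("top","side"):
    im,d=arm.get_image(n);save(n+"0.png",im);c=cam(n);np.savez(n+"0.npz",im=im,d=d)
    print(n,-c[1].T@c[2])
    for t in("booth","sash_handle","control","dial_grip","model","tray","spray","tin","driver"):
        for r in arm.landmark_of(t,n)[:3]:
            u=r["uv"];dd=d[int(np.clip(u[1],0,399)),int(np.clip(u[0],0,639))]
            print(t,round(r["p"],2),np.array(u),"z0",atz(c,u,0),"depth",atd(c,u,dd) if dd>0 else None)
E
```

```text
{'time_s': 0.0, 'joints': array([-1.293,  0.207,  1.543, -0.   ,  1.394, -0.15 ]), 'dq': array([-0.   ,  0.001, -0.001, -0.001,  0.001, -0.001]), 'joint_efforts': array([  0.001, -38.303, -29.159,   0.   ,   0.01 ,  -0.   ]), 'eef_pos': array([ 0.238, -0.522,  0.23 ]), 'orientation': array([ 0.977,  0.212, -0.   , -0.001]), 'force': array([ 0.293, -0.024, -0.417]), 'wrist_torque': array([0.024, 0.031, 0.025]), 'gripper_width': 0.08514107487529218}
top [ 0.337 -0.     1.392]
booth 0.71 [302.7 209. ] z0 [ 0.586 -0.001  0.   ] depth [ 0.586 -0.001  0.003]
sash_handle 0.61 [302.1 219.8] z0 [0.554 0.    0.   ] depth [ 0.554  0.    -0.001]
control 0.78 [195.1 239.8] z0 [0.491 0.314 0.   ] depth [0.484 0.299 0.066]
control 0.54 [301.9 219.4] z0 [0.555 0.001 0.   ] depth [0.555 0.001 0.001]
control 0.16 [417.6 244.4] z0 [ 0.483 -0.342  0.   ] depth [ 0.483 -0.341  0.005]
dial_grip 0.89 [188.  238.7] z0 [0.494 0.335 0.   ] depth [0.484 0.313 0.092]
model 0.85 [378.5 187.6] z0 [ 0.654 -0.23   0.   ] depth [ 0.63  -0.212  0.108]
model 0.64 [251.7 239.4] z0 [0.494 0.148 0.   ] depth [0.482 0.136
[... 778 characters left out ...]
th [0.469 0.304 0.065]
dial_grip 0.65 [209.9 282.3] z0 [0.504 0.321 0.   ] depth [0.486 0.307 0.095]
dial_grip 0.16 [179.6 209.2] z0 [0.696 0.327 0.   ] depth [0.669 0.316 0.072]
model 0.89 [282.4 257.4] z0 [0.489 0.148 0.   ] depth [0.469 0.148 0.115]
model 0.66 [398.3 141.9] z0 [ 0.639 -0.227  0.   ] depth None
model 0.57 [376.3 102. ] z0 [ 0.76  -0.225  0.   ] depth [ 0.637 -0.129  0.292]
tray 0.84 [471.  184.6] z0 [ 0.467 -0.338  0.   ] depth [ 0.466 -0.335  0.007]
spray 0.74 [180.6 208.8] z0 [0.696 0.325 0.   ] depth [0.669 0.313 0.073]
tin 0.73 [427.  105.5] z0 [ 0.699 -0.339  0.   ] depth [ 0.669 -0.304  0.082]
driver 0.58 [340.7 249.3] z0 [0.452 0.017 0.   ] depth [0.45  0.018 0.014]
```

```bash
python3 - <<'E'
import cv2
a=cv2.imread("pics/top0.png")[130:290,130:470];b=cv2.imread("pics/side0.png")[70:340,140:520]
cv2.imwrite("pics/t1.png",cv2.resize(a,None,fx=2.3,fy=2.3,interpolation=2))
cv2.imwrite("pics/s1.png",cv2.resize(b,None,fx=2.1,fy=2.1,interpolation=2))
E
```

```text
(no output)
```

View pics/t1.png

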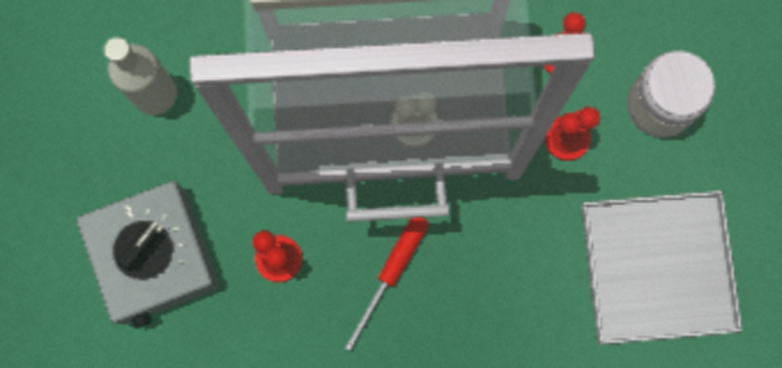

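View pics/s1.png

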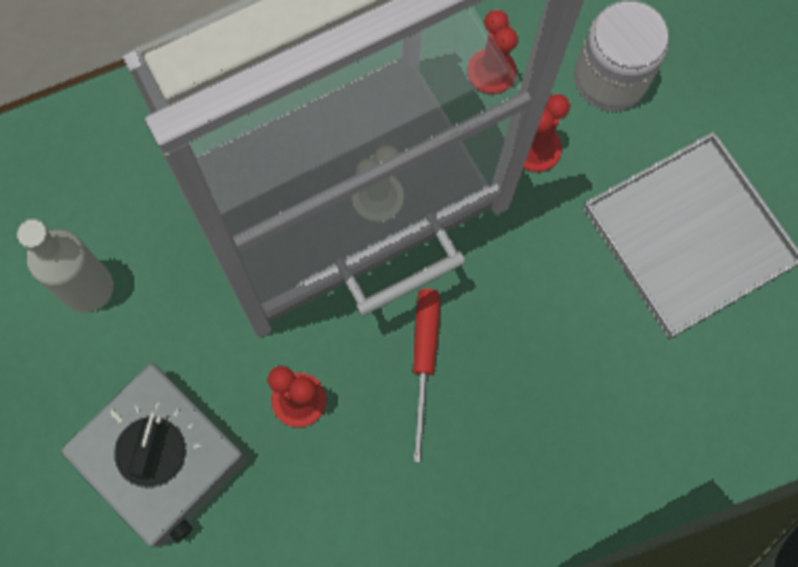

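Top view (crop pixels): the control box is on the left with the dial at (144,250), and the tray is on the right. The booth is in the middle with the white model at (415,130), and the sash looks slightly ajar. The red look-alikes are outside the booth, and the driver lies in front of the handle. Next I'll triangulate from the two views.

```bash
python3 - <<'E'
from h import *
np.set_printoptions(precision=3,suppress=True)
T=cam("top");S=cam("side")
t=lambda x,y:np.array([x/2.3+130,y/2.3+130]); s=lambda x,y:np.array([x/2.1+140,y/2.1+70])
def tri(a,b):
    o1,d1=ray(T,a);o2,d2=ray(S,b);k=np.linalg.lstsq(np.c_[d1,-d2],o2-o1,rcond=None)[0]
    p,q=o1+k[0]*d1,o2+k[1]*d2;return (p+q)/2,np.linalg.norm(p-q)
P=dict(barL=((350,214),(362,308)),barR=((450,210),(461,258)),postL=((277,192),(262,333)),postR=((515,180),(503,212)),crossL=((192,70),(150,128)),crossR=((591,45),(572,-1)),
 foot=((413,133),(378,200)),knob=((413,103),(383,160)),driverHandleEnd=((421,222),(430,292)),red=((278,260),(298,402)),red2=((570,137),(542,150)))
for k,(a,b) in P.items(): print(k,*tri(t(*a),s(*b)))
for n,c,f,pt in(("postL",T,t,(277,192)),("postR",T,t,(515,180)),("postL",S,s,(262,333)),("postR",S,s,(503,212))): print(n,atz(c,f(*pt),0))
for n,pts in (("top",[(585,205),(722,193),(740,328),(602,343)]),("side",[(586,206),(713,136),(802,260),(671,335)])):
    c,f=(T,t) if n=="top" else (S,s); q=np.array([atz(c,f(*p),.018) for p in pts]);print("tray",q.mean(0),q[:,:2].ravel())
for n,c,f,cen,z0,boxc in(("top",T,t,(144,250),(129,211),[(78,220),(177,183),(214,287),(115,322)]),("side",S,s,(150,452),(117,416),[(152,364),(63,451),(152,545),(241,454)])):
    a=atz(c,f(*cen),.065);b=atz(c,f(*z0),.06);q=np.array([atz(c,f(*p),.06) for p in boxc]);print(n,"dial",a,"box",q.mean(0),"zerodir",np.arctan2(*(b-q.mean(0))[1::-1]),q[:,:2].ravel())
E
```

```text
barL [0.528 0.054 0.097] 0.001861390368097845
barR [ 0.537 -0.066  0.084] 0.0010895944112171306
postL [ 0.579  0.159 -0.043] 0.0019586167768589962
postR [ 0.594 -0.157 -0.021] 0.0009737723182829397
crossL [0.58  0.166 0.543] 0.002745950405405842
crossR [ 0.661 -0.201  0.334] 0.018620968495146103
foot [ 0.643 -0.019  0.046] 0.006346837645208912
knob [ 0.649 -0.021  0.158] 0.006232297632035947
driverHandleEnd [ 0.533 -0.032  0.008] 0.0017430556923240244
red [ 0.486  0.153 -0.026] 0.00026442323629884243
red2 [ 0.649 -0.232 -0.019] 0.006638719647286955
postL [0.571 0.154 0.   ]
postR [ 0.59  -0.155  0.   ]
postL [0.569 0.16  0.   ]
postR [ 0.589 -0.151  0.   ]
tray [ 0.477 -0.339  0.018] [ 0.555 -0.242  0.572 -0.419  0.4   -0.434  0.381 -0.259]
tray [ 0.474 -0.333  0.018] [ 0.552 -0.237  0.569 -0.413  0.395 -0.43   0.379 -0.253]
top dial [0.487 0.307 0.065] box [0.485 0.305 0.06 ] zerodir 0.43328949502551695 [0.524 0.39  0.571 0.271 0.443 0.22  0.4   0.338]
side dial [0.484 0.31  0.065] box [0.484 0.309 0.06 ] zerodir 0.38540446738503575 [0.57  0.277 0.522 0.392 0.398 0.341 0.445 0.226]
```

```bash
cat >> h.py <<'E'
def down(yaw): return Rn.from_matrix(np.array([[np.cos(yaw),np.sin(yaw),0],[np.sin(yaw),-np.cos(yaw),0],[0,0,-1]]))
def tilt(yaw,pitch,flip=1):
    # tool z points along heading yaw, pitch below horizontal; jaws (y) level
    z=np.array([np.cos(yaw)*np.cos(pitch),np.sin(yaw)*np.cos(pitch),-np.sin(pitch)]);y=flip*np.array([-np.sin(yaw),np.cos(yaw),0])
    return Rn.from_matrix(np.c_[np.cross(y,z),y,z])
def rows(p1,R1,n,g=1,p0=None,R0=None):
    s=arm.observe();p=np.array(s["eef_pos"] if p0 is None else p0);R=Rn.from_quat(s["orientation"]) if R0 is None else R0
    w=(R1*R.inv()).as_rotvec();dp=(np.array(p1)-p)/n;out=[]
    for i in range(n):
        Rn_=Rn.from_rotvec(w/n)*R
        t=R.inv().apply(dp)*1000;r=(R.inv()*Rn_).as_rotvec();R=Rn_
        out.append([g]+[round(float(v),1) for v in t]+[round(float(v),4) for v in r])
    print("[",",\n".join(str(o) for o in out),"]")
E
python3 - <<'E'
from h import *
print(np.round(arm.camera_params("wrist")["hand_eye"],3),arm.camera_params("wrist")["intrinsics"])
rows([.4855,.308,.22],down(2.6),20)
E
```

```text
[[ 0.001 -0.961 -0.278  0.069]
 [ 1.     0.001  0.    -0.   ]
 [ 0.    -0.278  0.961 -0.142]
 [ 0.     0.     0.     1.   ]] [[310.75205971   0.         317.9911458 ]
 [  0.         310.75205971 199.33761346]
 [  0.           0.           1.        ]]
[ [1, 28.5, -32.7, 0.6, -0.0, -0.0, -0.1086],
[1, 31.9, -29.4, 0.6, -0.0, -0.0, -0.1086],
[1, 34.9, -25.8, 0.6, -0.0, -0.0, -0.1086],
[1, 37.4, -21.9, 0.6, -0.0, -0.0, -0.1086],
[1, 39.6, -17.7, 0.6, -0.0, -0.0, -0.1086],
[1, 41.3, -13.3, 0.6, -0.0, -0.0, -0.1086],
[1, 42.5, -8.7, 0.6, -0.0, -0.0, -0.1086],
[1, 43.2, -4.1, 0.6, -0.0, -0.0, -0.1086],
[1, 43.4, 0.6, 0.6, -0.0, -0.0, -0.1086],
[1, 43.0, 5.3, 0.6, -0.0, -0.0, -0.1086],
[1, 42.2, 10.0, 0.6, -0.0, -0.0, -0.1086],
[1, 40.9, 14.5, 0.6, -0.0, -0.0, -0.1086],
[1, 39.1, 18.8, 0.6, -0.0, -0.0, -0.1086],
[1, 36.8, 22.9, 0.6, -0.0, -0.0, -0.1086],
[1, 34.1, 26.8, 0.6, -0.0, -0.0, -0.1086],
[1, 31.0, 30.3, 0.6, -0.0, -0.0, -0.1086],
[1, 27.5, 33.5, 0.6, -0.0, -0.0, -0.1086],
[1, 23.7, 36.3, 0.6, -0.0, -0.0, -0.1086],
[1, 19.6, 38.7, 0.6, -0.0, -0.0, -0.1086],
[1, 15.3, 40.6, 0.6, -0.0, -0.0, -0.1086] ]
```

>>> jog_arm:
  moves:
    - [1,28.5,-32.7,0.6,0,0,-0.1086]
    - [1,31.9,-29.4,0.6,0,0,-0.1086]
    - [1,34.9,-25.8,0.6,0,0,-0.1086]
    - [1,37.4,-21.9,0.6,0,0,-0.1086]
    - [1,39.6,-17.7,0.6,0,0,-0.1086]
    - [1,41.3,-13.3,0.6,0,0,-0.1086]
    - [1,42.5,-8.7,0.6,0,0,-0.1086]
    - [1,43.2,-4.1,0.6,0,0,-0.1086]
    - [1,43.4,0.6,0.6,0,0,-0.1086]
    - [1,43.0,5.3,0.6,0,0,-0.1086]
    - [1,42.2,10,0.6,0,0,-0.1086]
    - [1,40.9,14.5,0.6,0,0,-0.1086]
    - [1,39.1,18.8,0.6,0,0,-0.1086]
    - [1,36.8,22.9,0.6,0,0,-0.1086]
    - [1,34.1,26.8,0.6,0,0,-0.1086]
    - [1,31,30.3,0.6,0,0,-0.1086]
    - [1,27.5,33.5,0.6,0,0,-0.1086]
    - [1,23.7,36.3,0.6,0,0,-0.1086]
    - [1,19.6,38.7,0.6,0,0,-0.1086]
    - [1,15.3,40.6,0.6,0,0,-0.1086]

```text
time_s: 3.0
eef_pos: [0.4858, 0.3103, 0.2193]
orientation: [0.265, 0.964, 0.0, 0.0]
force: [1.0, -0.6, 0.8]
gripper_width: 0.0852
```

```bash
python3 - <<'E'
from h import *
s=arm.observe();print(s["eef_pos"],s["orientation"],s["joints"],s["force"])
c=cam("wrist");im,d=arm.get_image("wrist");save("w1.png",im);np.savez("w1.npz",im=im,d=d)
# rectify at z=.06 and .096 : 240mm square, x up, y left, 2px/mm
out=[]
for z in(.06,.096):
    g=np.array([[.5455,.368],[.5455,.248],[.4255,.248],[.4255,.368]])
    src=np.float32([proj(c,[*q,z]) for q in g]);M=cv2.getPerspectiveTransform(src,np.float32([[0,0],[390,0],[390,390],[0,390]]))
    out.append(cv2.warpPerspective(im,M,(390,390)))
save("w1r.png",np.hstack(out))
E
```

```text
[0.4858317  0.31027282 0.21931923] [2.65231746e-01 9.64184669e-01 3.01021384e-05 2.11229932e-04] [ 4.18375006e-01  2.19179402e-01  1.55165092e+00 -2.25839405e-04
  1.37039749e+00 -6.15487856e-01] [ 0.96187788 -0.61708361  0.8184047 ]
```

View pics/w1r.png

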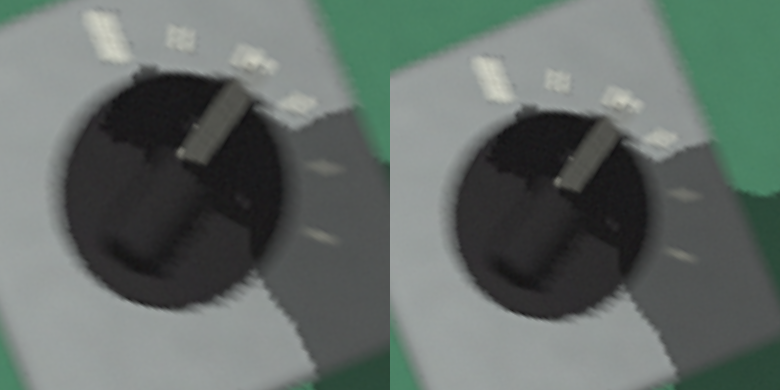

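```bash
python3 - <<'E'
from h import *
np.set_printoptions(precision=4,suppress=True)
im=np.load("w1.npz")["im"];c=cam("wrist")
def rect(z):
    g=np.array([[.5455,.368],[.5455,.248],[.4255,.248],[.4255,.368]])
    src=np.float32([proj(c,[*q,z]) for q in g]);M=cv2.getPerspectiveTransform(src,np.float32([[0,0],[780,0],[780,780],[0,780]]))
    return cv2.warpPerspective(im,M,(780,780))
def w(p):return np.array([.5455-p[1]/6500,.368-p[0]/6500])
def pca(m):
    y,x=np.nonzero(m);P=np.c_[x,y];q=np.array([w(p) for p in P]);mu=q.mean(0);u,s,v=np.linalg.svd(q-mu,full_matrices=False);d=v[0]*np.sign(v[0,0]);e=(q-mu)@d
    return mu,np.arctan2(d[1],d[0]),np.ptp(e),len(P)
r=rect(.06).astype(int);g=r.min(2)
z=g>190;n,l,st,cc=cv2.connectedComponentsWithStats(z.astype(np.uint8))
for i in range(1,n):
    if st[i,4]>300: print("bright",pca(l==i))
b=(r.max(2)<75);n,l,st,cc=cv2.connectedComponentsWithStats(b.astype(np.uint8));i=1+st[1:,4].argmax();cnt=cv2.findContours((l==i).astype(np.uint8),0,2)[0]
h=cv2.convexHull(max(cnt,key=cv2.contourArea));(x,y),rad=cv2.minEnclosingCircle(h);print("skirt",w((x,y)),rad/6.5,w(cv2.fitEllipse(h)[0]),cv2.fitEllipse(h)[1])
r=rect(.096).astype(int);S=r[200:420,300:460]
m=np.zeros((780,780),bool);m[200:420,300:460]=(S.min(2)>75)&(S.max(2)<150)
n,l,st,cc=cv2.connectedComponentsWithStats(m.astype(np.uint8))
for i in range(1,n):
    if st[i,4]>300: print("ptr",pca(l==i),st[i])
print(arm.landmark_of("dial_grip","wrist"))
for q in arm.landmark_of("dial_grip","wrist"): print(atz(c,q["uv"],.088))
E
```

```text
skirt [0.4891 0.3201] 37.52445631760817 [0.4888 0.3195] (468.86749267578125, 481.6281433105469)
ptr (array([0.5086, 0.3057]), np.float64(1.1500605456889474), np.float64(0.028297608521252873), 6072) [ 300  200  160  103 6072]
ptr (array([0.4955, 0.3163]), np.float64(-0.6255635498769806), np.float64(0.014869491785892594), 2584) [ 300  280   73   88 2584]
[{'uv': [318.6, 187.6], 'p': 0.94}]
[0.484  0.3186 0.088 ]
```

```bash
python3 - <<'E'
from h import *
np.set_printoptions(precision=4,suppress=True)
def cloud(c,d):
    v,u=np.nonzero(d>0);K,R,t=c;X=np.c_[u,v,np.ones(len(u))]@np.linalg.inv(K).T*d[v,u][:,None];return (X-t)@R
for n in("wrist","top","side"):
    z=np.load({"wrist":"w1.npz","top":"top0.npz","side":"side0.npz"}[n]);P=cloud(cam(n),z["d"])
    near=np.hypot(P[:,0]-.486,P[:,1]-.313)<.045
    for lo,hi in((.083,.11),(.055,.075)):
        q=P[near&(P[:,2]>lo)&(P[:,2]<hi)]
        if len(q)<5: print(n,lo,len(q));continue
        a=q[:,:2];(cx,cy),(w_,h_),an=cv2.minAreaRect((a*1000).astype(np.float32));mu=a.mean(0);vv=np.linalg.svd(a-mu,full_matrices=False)[2][0];vv*=np.sign(vv[0])
        print(n,lo,len(q),"mean",q.mean(0),"ang",np.arctan2(vv[1],vv[0]),"rect",cx,cy,w_,h_,an)
im=np.load("w1.npz")["im"];c=cam("wrist")
u=proj(c,[.486,.313,.07]).astype(int);print(u);k=im[max(0,u[1]-95):u[1]+95,u[0]-95:u[0]+95];save("w1c.png",cv2.resize(k,None,fx=3,fy=3,interpolation=0))
# white features (line pointer & zero mark) by local contrast
g=cv2.cvtColor(im,cv2.COLOR_RGB2GRAY);top=cv2.morphologyEx(g,cv2.MORPH_TOPHAT,np.ones((19,19)))
n,l,st,cc=cv2.connectedComponentsWithStats((top>35).astype(np.uint8))
for i in range(1,n):
    if st[i,4]<15 : continue
    y,x=np.nonzero(l==i)
    X=np.array([atz(c,(a,b),.06)[:2] for a,b in zip(x,y)])
    if np.hypot(*(X.mean(0)-[.486,.313]))>.075: continue
    mu=X.mean(0);v=np.linalg.svd(X-mu,full_matrices=False)[2][0];v*=np.sign(v[0]);e=(X-mu)@v
    print("feat",mu,"ang",np.arctan2(v[1],v[0]),"len",np.ptp(e),st[i,4])
E
```

```text
wrist 0.083 1134 mean [0.4842 0.3125 0.0942] ang -0.6391196294965286 rect 488.16632080078125 309.644775390625 16.024337768554688 63.855735778808594 53.314697265625
wrist 0.055 5101 mean [0.4829 0.3152 0.0616] ang 0.9053934626787882 rect 486.0124816894531 312.86834716796875 89.13355255126953 89.4011459350586 59.37302780151367
top 0.083 142 mean [0.4881 0.3076 0.0954] ang -0.6374576098483844 rect 490.6841735839844 306.5086364746094 18.724132537841797 61.7042236328125 52.399749755859375
top 0.055 650 mean [0.4842 0.3116 0.064 ] ang 1.0956162005992125 rect 485.62890625 313.5408630371094 87.74352264404297 88.401123046875 3.2749743461608887
side 0.083 236 mean [0.4851 0.3103 0.0952] ang -0.6375357784149138 rect 487.9179382324219 309.2654113769531 16.589746475219727 62.36509704589844 53.82503890991211
side 0.055 1110 mean [0.4838 0.3121 0.063 ] ang 0.9542395907035444 rect 485.8320007324219 312.9053649902344 89.17545318603516 88.05079650878906 66.36699676513672
[321 186]
feat [0.432  0.2766] ang -0.779202329926563 len 0.01279957093763523 63
feat [0.4549 0.2882] ang 0.8249504164741577 len 0.010706940265460534 44
feat [0.5059 0.3025] ang -0.675389498720565 len 0.02638981759925919 215
feat [0.5337 0.3348] ang 0.5275404178188992 len 0.017591008491266297 96
feat [0.5111 0.2785] ang -1.2039629812314248 len 0.015409168330940987 71
feat [0.5136 0.2661] ang -0.8207151412256993 len 0.009402334873031468 37
```

>>> jog_arm:
  moves:
    - [1,0,1,30,0,0,0.1]
    - [1,0,0,40,0,0,0]
    - [1,0,0,40,0,0,0]
    - [1,0,0,25,0,0,0]
    - [1,0,0,13,0,0,0]
    - [-1,0,0,0,0,0,0]
    - [-1,0,0,0,0,0,0]
    - [-1,0,0,0,0,0,0]
    - [-1,0,0,0,0,0,0]
    - [-1,0,0,0,0,0,0]
  grip_force: 30

```text
time_s: 4.15
eef_pos: [0.4885, 0.3113, 0.0733]
orientation: [0.316, 0.949, 0.003, 0.002]
force: [1.1, 0.9, 0.7]
gripper_width: 0.0153
```

```bash
python3 - <<'E'
from h import *
np.set_printoptions(precision=4,suppress=True)
s=arm.observe();print(s["eef_pos"],s["force"],s["gripper_width"],s["joints"])
for n in("top","side"):
    z=np.load(n+"0.npz");K,R,t=cam(n);d=z["d"];v,u=np.nonzero(d>0);P=(np.c_[u,v,np.ones(len(u))]@np.linalg.inv(K).T*d[v,u][:,None]-t)@R
    q=P[(np.hypot(P[:,0]-.486,P[:,1]-.312)<.11)&(abs(P[:,2]-.062)<.006)]
    r=cv2.minAreaRect((q[:,:2]*1000).astype(np.float32));b=cv2.boxPoints(r);e=np.diff(b,axis=0);print(n,r,np.arctan2(e[:,1],e[:,0])%(np.pi/2))
E
```

```text
[0.4885 0.3113 0.0733] [1.0564 0.857  0.6603] 0.015349954130739618 [ 0.4168  0.3857  1.667   0.0024  1.081  -0.5127]
top ((487.89923095703125, 308.73388671875), (140.3649139404297, 129.9480743408203), 22.294824600219727) [0.3891 0.3891 0.3891]
side ((485.0406799316406, 311.75787353515625), (140.01803588867188, 128.67361450195312), 22.36158561706543) [0.3903 0.3903 0.3903]
```

>>> jog_arm:
  moves:
    - [-1,0,0,0,0,0,-0.12]
    - [-1,0,0,0,0,0,-0.12]
    - [-1,0,0,0,0,0,-0.12]
    - [-1,0,0,0,0,0,-0.12]
    - [-1,0,0,0,0,0,-0.12]
    - [-1,0,0,0,0,0,-0.12]
    - [-1,0,0,0,0,0,-0.12]
    - [-1,0,0,0,0,0,-0.12]
    - [-1,0,0,0,0,0,-0.074]
    - [-1,0,0,0,0,0,0]
    - [-1,0,0,0,0,0,0]

```text
time_s: 5.25
eef_pos: [0.4889, 0.3131, 0.0734]
orientation: [-0.195, 0.981, 0.003, 0.004]
force: [2.9, 10.0, -2.1]
gripper_width: 0.0151
```

```bash
python3 - <<'E'
from h import *
s=arm.observe();q=s["orientation"];print(s["eef_pos"],s["force"],s["wrist_torque"],s["gripper_width"],(2*np.arctan2(q[1],q[0]))%np.pi, s["joints"])
E
```

```text
[0.4888754  0.31312518 0.07337077] [ 2.90541711 10.0338888  -2.05672151] [ 1.34895233 -0.48637378  0.02571697] 0.015058242055613656 0.3921358147595777 [ 0.41836322  0.38662758  1.66564824  0.00468968  1.07940086 -1.54676128]
```

>>> jog_arm:
  moves:
    - [0.3,0,0,0,0,0,0]
    - [1,0,0,0,0,0,0]
    - [1,0,0,0,0,0,0]
    - [1,0,0,-10,0,0,0]
    - [1,0,0,-40,0,0,0]
    - [1,0,0,-50,0,0,0]
    - [1,0,0,-40,0,0,0]
    - [1,0,0,0,0,0,0]

```text
time_s: 6.05
eef_pos: [0.4907, 0.3111, 0.2204]
orientation: [-0.195, 0.981, 0.002, 0.008]
force: [1.3, 1.1, -0.1]
gripper_width: 0.0854
```

```bash
python3 - <<'E'
from h import *
np.set_printoptions(precision=4,suppress=True)
s=arm.observe();print(s["eef_pos"],s["force"])
c=cam("wrist");im,d=arm.get_image("wrist")
u=proj(c,[.4855,.3115,.07]).astype(int);k=im[max(0,u[1]-95):u[1]+95,u[0]-95:u[0]+95];save("w2c.png",cv2.resize(k,None,fx=3,fy=3))
for n in("wrist","top","side"):
    if n!="wrist": c=cam(n);im,d=arm.get_image(n)
    K,R,t=c;v,u=np.nonzero(d>0);P=(np.c_[u,v,np.ones(len(u))]@np.linalg.inv(K).T*d[v,u][:,None]-t)@R
    q=P[(np.hypot(P[:,0]-.486,P[:,1]-.312)<.045)&(abs(P[:,2]-.096)<.011)]
    if len(q)<20: continue
    a=q[:,:2];v=np.linalg.svd(a-a.mean(0),full_matrices=False)[2][0];v*=np.sign(v[0]);print(n,len(q),a.mean(0),np.arctan2(v[1],v[0]))
    q=P[(np.hypot(P[:,0]-.486,P[:,1]-.312)<.11)&(abs(P[:,2]-.062)<.006)]
    r=cv2.minAreaRect((q[:,:2]*1000).astype(np.float32));b=cv2.boxPoints(r);e=np.diff(b,axis=0);print("   box",r[:2],np.arctan2(e[:,1],e[:,0])%(np.pi/2))
E
```

```text
[0.4907 0.3111 0.2204] [ 1.3054  1.1223 -0.1314]
wrist 1130 [0.4853 0.3116] 0.3937806540005904
   box ((485.4584045410156, 311.8681640625), (138.0593719482422, 128.67117309570312)) [0.3904 0.3904 0.3904]
top 130 [0.4872 0.3077] 0.3746381175558868
   box ((494.51055908203125, 291.45611572265625), (137.9227752685547, 93.1766586303711)) [0.3921 0.3921 0.3921]
side 181 [0.4893 0.3127] 0.38911461628684174
   box ((475.89776611328125, 307.7884521484375), (118.1440200805664, 128.23231506347656)) [0.3927 0.3927 0.3927]
```

View pics/w2c.png

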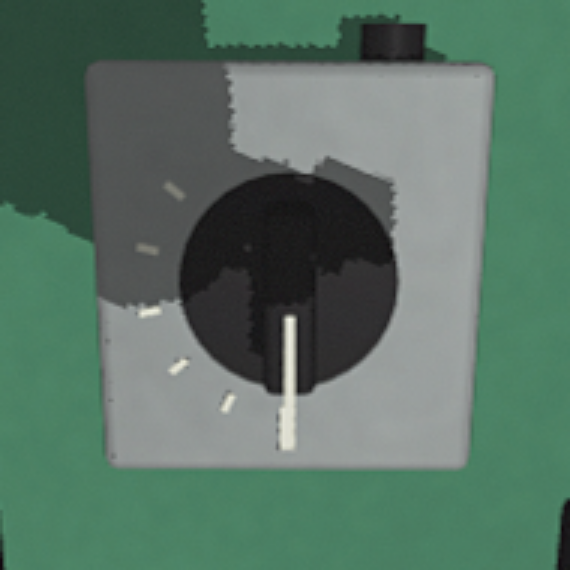

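The wrist crop shows the pointer line (290,350) running straight into the long zero mark (287,430), so the dial is on zero. Next I'll measure the handle height and the bar pose from depth.

```bash
python3 - <<'E'
from h import *
np.set_printoptions(precision=4,suppress=True)
for n in("top","side"):
    z=np.load(n+"0.npz");K,R,t=cam(n);d=z["d"];v,u=np.nonzero(d>0);P=(np.c_[u,v,np.ones(len(u))]@np.linalg.inv(K).T*d[v,u][:,None]-t)@R
    q=P[(abs(P[:,0]-.53)<.035)&(abs(P[:,1])<.09)&(P[:,2]>.06)&(P[:,2]<.15)]
    print(n,len(q));
    for lo in np.arange(-.075,.075,.01):
        b=q[(q[:,1]>=lo)&(q[:,1]<lo+.01)]
        if len(b): print(round(lo,3),len(b),"x",b[:,0].min(),np.median(b[:,0]),b[:,0].max(),"z",np.percentile(b[:,2],[10,50,90]))
rows([.44,-.012,.20],tilt(.065,.6,1),16,-1)
E
```

```text
top 310
-0.065 19 x 0.5263011046661532 0.5371875467761849 0.5622096785106665 z [0.1195 0.124  0.126 ]
-0.055 50 x 0.525607642680302 0.542023845197442 0.5644239338698697 z [0.1225 0.1254 0.1281]
-0.045 15 x 0.5254701957891591 0.5310324643130192 0.5372823467206438 z [0.1219 0.1261 0.1281]
-0.035 21 x 0.5235585077810699 0.53082814360193 0.5375316940484128 z [0.1209 0.1258 0.1289]
-0.025 21 x 0.5229650087340888 0.5280925594368102 0.5371852537341922 z [0.1216 0.1262 0.1302]
-0.015 20 x 0.5225705773952576 0.5276480404690499 0.5342336548862969 z [0.1216 0.1268 0.1308]
-0.005 15 x 0.522870061326603 0.5278796287467772 0.5339532917904328 z [0.123  0.124  0.1281]
0.005 20 x 0.5226347304166911 0.5275309192830628 0.5336395801508987 z [0.1239 0.1275 0.1307]
0.015 22 x 0.5205610536583102 0.5256315597810832 0.5346159694046392 z [0.1193 0.1232 0.129 ]
0.025 15 x 0.520104963724067 0.5249107189763035 0.5310210221622288 z [0.1204 0.1246 0.13  ]
0.035 20 x 0.5193007211351337 0.5248080060364215 0.5312104027247796 z [0.1232 0.1271 0.1298]
0.045 55 x 0.5192411582562805 0.5390472705562844 0.5637594815370885 
[... 1421 characters left out ...]
601, 0.0188],
[-1, 9.7, -17.8, -0.1, 0.0099, -0.0601, 0.0188],
[-1, 9.3, -18.0, -0.5, 0.0099, -0.0601, 0.0188],
[-1, 8.9, -18.2, -0.9, 0.0099, -0.0601, 0.0188],
[-1, 8.5, -18.3, -1.2, 0.0099, -0.0601, 0.0188],
[-1, 8.1, -18.5, -1.6, 0.0099, -0.0601, 0.0188],
[-1, 7.6, -18.7, -1.8, 0.0099, -0.0601, 0.0188],
[-1, 7.2, -18.8, -2.1, 0.0099, -0.0601, 0.0188],
[-1, 6.7, -19.0, -2.3, 0.0099, -0.0601, 0.0188],
[-1, 6.2, -19.1, -2.5, 0.0099, -0.0601, 0.0188],
[-1, 5.7, -19.3, -2.7, 0.0099, -0.0601, 0.0188],
[-1, 5.1, -19.4, -2.8, 0.0099, -0.0601, 0.0188],
[-1, 4.6, -19.5, -2.9, 0.0099, -0.0601, 0.0188],
[-1, 4.0, -19.6, -3.0, 0.0099, -0.0601, 0.0188],
[-1, 3.5, -19.7, -3.0, 0.0099, -0.0601, 0.0188] ]
```

>>> jog_arm:
  moves:
    - [-1,10.3,-17.4,0.7,0.0099,-0.0601,0.0188]
    - [-1,10.0,-17.6,0.3,0.0099,-0.0601,0.0188]
    - [-1,9.7,-17.8,-0.1,0.0099,-0.0601,0.0188]
    - [-1,9.3,-18.0,-0.5,0.0099,-0.0601,0.0188]
    - [-1,8.9,-18.2,-0.9,0.0099,-0.0601,0.0188]
    - [-1,8.5,-18.3,-1.2,0.0099,-0.0601,0.0188]
    - [-1,8.1,-18.5,-1.6,0.0099,-0.0601,0.0188]
    - [-1,7.6,-18.7,-1.8,0.0099,-0.0601,0.0188]
    - [-1,7.2,-18.8,-2.1,0.0099,-0.0601,0.0188]
    - [-1,6.7,-19.0,-2.3,0.0099,-0.0601,0.0188]
    - [-1,6.2,-19.1,-2.5,0.0099,-0.0601,0.0188]
    - [-1,5.7,-19.3,-2.7,0.0099,-0.0601,0.0188]
    - [-1,5.1,-19.4,-2.8,0.0099,-0.0601,0.0188]
    - [-1,4.6,-19.5,-2.9,0.0099,-0.0601,0.0188]
    - [-1,4.0,-19.6,-3.0,0.0099,-0.0601,0.0188]
    - [-1,3.5,-19.7,-3.0,0.0099,-0.0601,0.0188]

```text
time_s: 7.8
eef_pos: [0.4745, -0.0123, 0.222]
orientation: [-0.026, 0.892, 0.017, 0.451]
force: [0.3, -0.2, -0.1]
gripper_width: 0.0003
```

```bash
cat >> h.py <<'E'
def st():
    s=arm.observe();R=Rn.from_quat(s["orientation"]).as_matrix();z=R[:,2]
    print("t",s["time_s"],"p",np.round(s["eef_pos"],4),"yaw",round(np.arctan2(z[1],z[0]),3),"pitch",round(-np.arcsin(z[2]),3),"jawz",round(R[2,1],3),"F",np.round(s["force"],1),"w",round(s["gripper_width"],4),"q",np.round(s["joints"],2));return s
E
python3 -c "
from h import *
st()"
```

```text
t 7.8 p [ 0.4745 -0.0123  0.222 ] yaw 0.066 pitch 0.634 jawz 0.007 F [ 0.3 -0.2 -0.1] w 0.0003 q [-0.53 -0.52  2.46  0.96  0.58 -2.82]
```

>>> jog_arm:
  moves:
    - [-1,0,0,0,0,0,0.148]
    - [-1,0,0,0,0,0,0.148]
    - [-1,0,0,0,0,0,0.148]
    - [-1,0,0,0,0,0,0.148]
    - [-1,0,0,0,0,0,0.148]
    - [-1,0,0,0,0,0,0.148]
    - [-1,0,0,0,0,0,0.148]
    - [-1,0,0,0,0,0,0.148]
    - [-1,0,0,0,0,0,0.148]
    - [-1,0,0,0,0,0,0.148]
    - [-1,0,0,0,0,0,0.148]
    - [-1,0,0,0,0,0,0.148]
    - [-1,0,0,0,0,0,0.148]
    - [-1,0,0,0,0,0,0.148]
    - [-1,0,0,0,0,0,0.148]
    - [-1,0,0,0,0,0,0.148]
    - [-1,0,0,0,0,0,0.148]
    - [-1,0,0,0,0,0,0.148]
    - [-1,0,0,0,0,0,0.148]
    - [-1,0,0,0,0,0,0.148]

```text
time_s: 9.8
eef_pos: [0.4741, -0.0109, 0.2211]
orientation: [0.887, 0.107, 0.449, 0.023]
force: [0.4, -0.8, -0.2]
gripper_width: -0.0001
```

```bash
python3 -c "
from h import *
st()
rows([.48,-.007,.12],tilt(.08,.6,-1),6,-1)"
```

```text
t 9.8 p [ 0.4741 -0.0109  0.2211] yaw 0.068 pitch 0.638 jawz 0.137 F [ 0.4 -0.8 -0.2] w -0.0001 q [-0.52 -0.52  2.46  0.96  0.58  0.15]
[ [-1, -12.6, -2.8, 10.9, 0.0011, 0.0064, 0.0274],
[-1, -12.8, -2.4, 10.8, 0.0011, 0.0064, 0.0274],
[-1, -12.9, -2.1, 10.7, 0.0011, 0.0064, 0.0274],
[-1, -13.0, -1.7, 10.6, 0.0011, 0.0064, 0.0274],
[-1, -13.1, -1.3, 10.5, 0.0011, 0.0064, 0.0274],
[-1, -13.2, -0.9, 10.5, 0.0011, 0.0064, 0.0274] ]
```

>>> jog_arm:
  moves:
    - [-1,-12.6,-2.8,10.9,0.001,0.0064,0.0274]
    - [-1,-12.8,-2.4,10.8,0.001,0.0064,0.0274]
    - [-1,-12.9,-2.1,10.7,0.001,0.0064,0.0274]
    - [-1,-13,-1.7,10.6,0.001,0.0064,0.0274]
    - [-1,-13,-1.3,10.5,0.001,0.0064,0.0274]
    - [-1,-13,-0.9,10.5,0.001,0.0064,0.0274]
    - [-1,0,0,0,0,0,0]

```text
time_s: 10.5
eef_pos: [0.5074, -0.0109, 0.1277]
orientation: [0.889, 0.038, 0.455, -0.02]
force: [0.1, 0.6, 0.6]
gripper_width: 0.0001
```

```bash
python3 -c "
from h import *
st()
rows([.552,-.001,.073],tilt(.08,.6,-1),5,-1)"
```

```text
t 10.5 p [ 0.5074 -0.0109  0.1277] yaw 0.087 pitch 0.625 jawz -0.001 F [0.1 0.6 0.6] w 0.0001 q [-0.48 -0.09  2.46  1.76  0.46 -0.56]
[ [-1, -3.6, -1.2, 13.7, -0.0011, 0.0049, 0.0006],
[-1, -3.6, -1.2, 13.7, -0.0011, 0.0049, 0.0006],
[-1, -3.7, -1.2, 13.7, -0.0011, 0.0049, 0.0006],
[-1, -3.8, -1.2, 13.7, -0.0011, 0.0049, 0.0006],
[-1, -3.9, -1.3, 13.7, -0.0011, 0.0049, 0.0006] ]
```

>>> jog_arm:
  moves:
    - [-1,-7,-1,5,0,0,0]
    - [-1,-7,-1,5,0,0,0]
    - [-1,-7,-1,5,0,0,0]
    - [-1,0,0,0,0,0,0]

```text
time_s: 10.9
eef_pos: [0.51, -0.0083, 0.1045]
orientation: [0.889, 0.039, 0.456, -0.019]
force: [-0.5, -0.7, 0.7]
gripper_width: -0.0002
```

```bash
python3 -c "
from h import *
st()
rows([.552,-.003,.073],tilt(.08,.6,-1),4,-1)"
```

```text
t 10.9 p [ 0.51   -0.0083  0.1045] yaw 0.087 pitch 0.622 jawz 0.002 F [-0.5 -0.7  0.7] w -0.0002 q [-0.46  0.01  2.46  1.97  0.48 -0.79]
[ [-1, -0.2, -0.4, 13.2, -0.0014, 0.0055, 0.0015],
[-1, -0.3, -0.4, 13.2, -0.0014, 0.0055, 0.0015],
[-1, -0.4, -0.4, 13.2, -0.0014, 0.0055, 0.0015],
[-1, -0.5, -0.5, 13.2, -0.0014, 0.0055, 0.0015] ]
```

>>> jog_arm:
  moves:
    - [-1,-8,0,3,0,0,0]
    - [-1,-2,-1,14,0,0,0]
    - [-1,0,-1,14,0,0,0]
    - [-1,0,0,14,0,0,0]
    - [-1,0,0,8,0,0,0]
    - [-1,0,0,0,0,0,0]

```text
time_s: 11.5
eef_pos: [0.5498, -0.0033, 0.0664]
orientation: [0.888, 0.04, 0.457, -0.019]
force: [-0.4, 0.6, -0.0]
gripper_width: -0.0
```

```bash
python3 -c "
from h import *
s=st()
p=s['eef_pos'];R=Rn.from_quat(s['orientation'])
rows(p+[0,0,.05],R,3,-1)"
```

```text
t 11.5 p [ 0.5498 -0.0033  0.0664] yaw 0.087 pitch 0.621 jawz 0.002 F [-0.4  0.6 -0. ] w -0.0 q [-0.38  0.23  2.37  2.28  0.51 -1.07]
[ [-1, 13.6, 0.0, -9.7, 0.0, 0.0, 0.0],
[-1, 13.6, 0.0, -9.7, 0.0, 0.0, 0.0],
[-1, 13.6, 0.0, -9.7, 0.0, 0.0, 0.0] ]
```

>>> jog_arm:
  moves:
    - [-1,8.1,0,-5.8,0,0,0]
    - [-1,8.1,0,-5.8,0,0,0]
    - [-1,12.2,0,-8.7,0,0,0]
    - [-1,12.2,0,-8.7,0,0,0]
    - [-1,12.2,0,-8.7,0,0,0]
    - [-1,12.2,0,-8.7,0,0,0]
    - [-1,0,0,0,0,0,0]

```text
time_s: 12.2
eef_pos: [0.5457, -0.0031, 0.1439]
orientation: [0.89, 0.04, 0.454, -0.018]
force: [-7.7, -1.4, -2.7]
gripper_width: -0.0
```

```bash
python3 -c "
from h import *
s=st()
im,d=arm.get_image('side');save('s2.png',im[70:340,140:520])
c=cam('side')
K,R,t=c;v,u=np.nonzero(d>0);P=(np.c_[u,v,np.ones(len(u))]@np.linalg.inv(K).T*d[v,u][:,None]-t)@R
q=P[(abs(P[:,0]-.527)<.02)&(abs(P[:,1]-.04)<.012)&(P[:,2]>.08)];print(len(q),np.percentile(q[:,2],[5,50,95]))
print(arm.landmark_of('sash_handle','side'))
p=s['eef_pos'];R=Rn.from_quat(s['orientation'])
rows([.550,-.0033,.3],R,8,-1)"
```

```text
t 12.2 p [ 0.5457 -0.0031  0.1439] yaw 0.084 pitch 0.626 jawz 0.004 F [-7.7 -1.4 -2.7] w -0.0 q [-0.38 -0.05  2.37  1.73  0.38 -0.47]
88 [0.17857368 0.18397131 0.18739889]
[{'uv': [337.4, 195.7], 'p': 0.88}]
[ [-1, 16.1, 0.1, -11.0, -0.0001, -0.0001, -0.0001],
[-1, 16.1, 0.1, -11.0, -0.0001, -0.0001, -0.0001],
[-1, 16.1, 0.1, -11.1, -0.0001, -0.0001, -0.0001],
[-1, 16.1, 0.1, -11.1, -0.0001, -0.0001, -0.0001],
[-1, 16.1, 0.2, -11.1, -0.0001, -0.0001, -0.0001],
[-1, 16.1, 0.2, -11.1, -0.0001, -0.0001, -0.0001],
[-1, 16.1, 0.2, -11.1, -0.0001, -0.0001, -0.0001],
[-1, 16.1, 0.2, -11.1, -0.0001, -0.0001, -0.0001] ]
```

>>> jog_arm:
  moves:
    - [-1,16.1,0,-11,0,0,0]
    - [-1,16.1,0,-11,0,0,0]
    - [-1,16.1,0,-11,0,0,0]
    - [-1,16.1,0,-11,0,0,0]
    - [-1,16.1,0,-11,0,0,0]
    - [-1,16.1,0,-11,0,0,0]
    - [-1,0,0,0,0,0,0]

```text
time_s: 13.0
eef_pos: [0.5462, -0.0018, 0.2561]
orientation: [0.891, 0.041, 0.451, -0.019]
force: [-17.2, -4.1, -5.3]
gripper_width: -0.0002
```

```bash
cat >> h.py <<'E'
def bar():
    im,d=arm.get_image('side');K,R,t=cam('side');v,u=np.nonzero(d>0);P=(np.c_[u,v,np.ones(len(u))]@np.linalg.inv(K).T*d[v,u][:,None]-t)@R
    for y0 in(.038,-.05):
        q=P[(abs(P[:,0]-.525)<.018)&(abs(P[:,1]-y0)<.012)&(P[:,2]>.08)]
        if len(q): print("bar top",y0,len(q),np.percentile(q[:,2],[5,50,95]),"mean x",q[:,0].mean())
    return im
E
python3 -c "
from h import *
s=st();bar()
p=s['eef_pos'];R=Rn.from_quat(s['orientation'])
rows([.550,-.0033,.3],R,4,-1)"
```

```text
t 13.0 p [ 0.5462 -0.0018  0.2561] yaw 0.088 pitch 0.633 jawz 0.003 F [-17.2  -4.1  -5.3] w -0.0002 q [-0.38 -0.34  2.28  0.9   0.49  0.44]
bar top 0.038 103 [0.29290995 0.29725995 0.29951364] mean x 0.5220318985558425
bar top -0.05 113 [0.29253992 0.29699273 0.30009973] mean x 0.5286992591235604
[ [-1, 9.4, 0.5, -5.8, -0.0001, -0.0001, -0.0002],
[-1, 9.4, 0.5, -5.8, -0.0001, -0.0001, -0.0002],
[-1, 9.4, 0.5, -5.8, -0.0001, -0.0001, -0.0002],
[-1, 9.4, 0.5, -5.8, -0.0001, -0.0001, -0.0002] ]
```

>>> jog_arm:
  moves:
    - [-1,8,0,-6,0,0,0]
    - [-1,8,0,-6,0,0,0]
    - [-1,7,0,-5,0,0,0]
    - [-1,0,0,0,0,0,0]

```text
time_s: 13.45
eef_pos: [0.5463, -0.0015, 0.2841]
orientation: [0.891, 0.041, 0.451, -0.02]
force: [-15.0, -3.3, -6.5]
gripper_width: -0.0003
```

```bash
python3 -c "
from h import *
s=st();bar()"
```

```text
t 13.45 p [ 0.5463 -0.0015  0.2841] yaw 0.09 pitch 0.634 jawz 0.001 F [-15.   -3.3  -6.5] w -0.0003 q [-0.38 -0.39  2.25  0.79  0.54  0.56]
bar top 0.038 111 [0.32075686 0.32547418 0.3287565 ] mean x 0.5220228988663719
bar top -0.05 123 [0.32117408 0.32524764 0.32834429] mean x 0.5289535530950108
```

>>> jog_arm:
  moves:
    - [-1,2.5,0,-1.8,0,0,0]
    - [-1,2.5,0,-1.8,0,0,0]
    - [-1,0,0,0,0,0,0]

```text
time_s: 13.8
eef_pos: [0.545, -0.0008, 0.2856]
orientation: [0.893, 0.041, 0.447, -0.021]
force: [-9.3, -4.7, -21.0]
gripper_width: -0.0005
```

```bash
python3 -c "
from h import *
s=st();bar()"
```

```text
t 13.8 p [ 0.545  -0.0008  0.2856] yaw 0.093 pitch 0.642 jawz -0.002 F [ -9.3  -4.7 -21. ] w -0.0005 q [-0.38 -0.39  2.24  0.77  0.55  0.59]
bar top 0.038 106 [0.32145514 0.32582699 0.32875731] mean x 0.522253615122534
bar top -0.05 117 [0.32111709 0.32567699 0.3294659 ] mean x 0.529338456010671
```

>>> jog_arm:
  moves:
    - [-1,-8,0,6,0,0,0]
    - [-1,-12,0,9,0,0,0]
    - [-1,-16,0,12,0,0,0]
    - [-1,-16,0,12,0,0,0]
    - [-0.5,-16,0,12,0,0,0]
    - [0,-16,0,12,0,0,0]
    - [1,-16,0,12,0,0,0]
    - [1,0,0,0,0,0,0]

```text
time_s: 14.65
eef_pos: [0.5547, -0.0036, 0.1726]
orientation: [0.889, 0.038, 0.457, -0.019]
force: [-0.8, -0.2, -0.7]
gripper_width: 0.0583
```

```bash
python3 -c "
from h import *
s=st();bar()
c=cam('wrist');im,d=arm.get_image('wrist');save('w3.png',im);np.savez('w3.npz',im=im,d=d,K=c[0],R=c[1],t=c[2])
for r in arm.landmark_of('model','wrist'): print(r,atz(c,r['uv'],.03))
for r in arm.outline_of('model','wrist'):
    print(r['p'],r['bbox']);m=r['mask']&(d>0);v,u=np.nonzero(m);K,R,t=c;P=(np.c_[u,v,np.ones(len(u))]@np.linalg.inv(K).T*d[v,u][:,None]-t)@R
    for lo in np.arange(.03,.15,.01):
        q=P[(P[:,2]>=lo)&(P[:,2]<lo+.01)&(abs(P[:,0]-.66)<.1)]
        if len(q)>3: print(round(lo,3),len(q),'x',np.round(np.percentile(q[:,0],[3,50,97]),4),'y',np.round(np.percentile(q[:,1],[2,50,98]),4))
"
```

```text
t 14.65 p [ 0.5547 -0.0036  0.1726] yaw 0.084 pitch 0.621 jawz 0.001 F [-0.8 -0.2 -0.7] w 0.0583 q [-0.38 -0.12  2.34  1.52  0.37 -0.22]
bar top 0.038 220 [0.18866828 0.21770774 0.32796905] mean x 0.5222847961763011
bar top -0.05 239 [0.1985716  0.21858576 0.32748315] mean x 0.5245296292350581
{'uv': [342.0, 236.8], 'p': 0.67} [ 0.65446052 -0.02106476  0.03      ]
{'uv': [520.5, 272.7], 'p': 0.56} [ 0.62884179 -0.19725914  0.03      ]
0.95 [311.5, 154.3, 68.1, 107.1]
0.03 1130 x [0.6253 0.6392 0.6738] y [-0.0447 -0.017   0.0097]
0.04 466 x [0.6352 0.6418 0.6601] y [-0.0367 -0.0175  0.0008]
0.05 204 x [0.6404 0.6433 0.6541] y [-0.0318 -0.0179 -0.0045]
0.06 153 x [0.6415 0.6433 0.6522] y [-0.0299 -0.0174 -0.0053]
0.07 160 x [0.6414 0.6432 0.6499] y [-0.03   -0.0173 -0.0061]
0.08 173 x [0.6416 0.6433 0.6504] y [-0.0301 -0.0172 -0.0059]
0.09 196 x [0.6414 0.6433 0.6518] y [-0.0301 -0.0175 -0.0054]
0.1 213 x [0.6413 0.6432 0.6501] y [-0.0299 -0.0176 -0.0061]
0.11 190 x [0.6415 0.643  0.6486] y [-0.0298 -0.0192 -0.0084]
0.12 343 x [0.638  0.6427 0.648 ] y [-0.0406 -0.0198  0.0039]
0.13 989 x [0.6386 0.6459 0.6582] y [-0.0408 -0.0177  0.0052]
0.14 519 x [0.6441 0.6527 0.662 ] y [-0.0361 -0.0141  0.0008]
0.89 [508.8, 207.1, 108.7, 93.7]
0.03 66 x [0.6314 0.6322 0.6337] y [-0.2234 -0.2161 -0.2125]
0.04 69 x [0.6313 0.6324 0.6334] y [-0.2236 -0.2165 -0.2122]
0.05 83 x [0.6316 0.6323 0.6919] y [-0.2981 -0.2169 -0.2126]
0.06 74 x [0.6317 0.6322 0.6333] y [-0.2228 -0.2169 -0.2124]
0.07 92 x [0.6315 0.6323 0.6334] y [-0.2231 -0.2167 -0.2125]
0.08 80 x [0.6314 0.6323 0.6334] y [-0.2233 -0.2171 -0.2126]
0.09 129 x [0.6271 0.6332 0.6369] y [-0.2333 -0.2227 -0.2056]
0.1 399 x [0.6275 0.6367 0.6422] y [-0.2389 -0.2251 -0.2062]
0.11 126 x [0.6396 0.6434 0.6493] y [-0.2369 -0.2306 -0.2234]
0.75 [0.0, 1.5, 637.1, 67.6]
0.55 [1.5, 361.8, 153.1, 38.2]
```

View pics/w3.png

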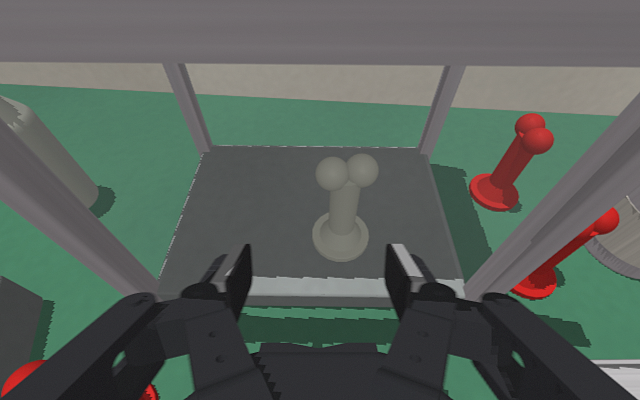

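The wrist view shows the white model standing at (340,205), with its knobs at (347,170), between the open fingers. The front is clear and the red look-alikes are all outside the booth. I'll approach the shaft, whose axis is at about (0.6545, -0.018).

```bash
python3 -c "
from h import *
R=tilt(.084,.62,-1)
rows([.580,-.0235,.112],R,3,1)
rows([.670,-.0165,.073],R,5,1,[.580,-.0235,.112],R)"
```

```text
[ [1, -13.2, 7.1, 18.3, 0.0001, -0.0013, 0.002],
[1, -13.2, 7.2, 18.3, 0.0001, -0.0013, 0.002],
[1, -13.1, 7.2, 18.3, 0.0001, -0.0013, 0.002] ]
[ [1, 4.1, 0.1, 19.2, 0.0, 0.0, 0.0],
[1, 4.1, 0.1, 19.2, 0.0, 0.0, 0.0],
[1, 4.1, 0.1, 19.2, 0.0, 0.0, 0.0],
[1, 4.1, 0.1, 19.2, 0.0, 0.0, 0.0],
[1, 4.1, 0.1, 19.2, 0.0, 0.0, 0.0] ]
```

>>> jog_arm:
  moves:
    - [1,-13.2,7.1,18.3,0,-0.0013,0.002]
    - [1,-13.2,7.2,18.3,0,-0.0013,0.002]
    - [1,-13.1,7.2,18.3,0,-0.0013,0.002]
    - [1,0,0,0,0,0,0]
    - [1,4.1,0.1,19.2,0,0,0]
    - [1,4.1,0.1,19.2,0,0,0]
    - [1,4.1,0.1,19.2,0,0,0]
    - [1,4.1,0.1,19.2,0,0,0]
    - [1,4.1,0.1,15,0,0,0]
    - [1,0,0,0,0,0,0]

```text
time_s: 15.85
eef_pos: [0.6671, -0.0157, 0.0752]
orientation: [0.888, 0.038, 0.458, -0.02]
force: [0.3, -0.0, -0.0]
gripper_width: 0.0854
```

```bash
python3 -c "
from h import *
s=st()
c=cam('wrist');im,d=arm.get_image('wrist');save('w4.png',im)
r=arm.outline_of('model','wrist')[0];print(r['p'],r['bbox'])
R=Rn.from_quat(s['orientation']);print('shaft in tool mm',1000*R.inv().apply(np.array([.6545,-.0178,.085])-s['eef_pos']))"
```

```text
t 15.85 p [ 0.6671 -0.0157  0.0752] yaw 0.086 pitch 0.619 jawz -0.001 F [ 0.3 -0.  -0. ] w 0.0854 q [-0.3   0.37  2.1   2.2   0.39 -0.9 ]
0.75 [246.3, 163.4, 151.7, 185.2]
shaft in tool mm [  0.57390168   0.96876713 -16.03323058]
```

>>> jog_arm:
  moves:
    - [1,0,1,3,0,0,0]
    - [-1,0,0,0,0,0,0]
    - [-1,0,0,0,0,0,0]
    - [-1,0,0,0,0,0,0]
    - [-1,0,0,0,0,0,0]
    - [-1,0,0,0,0,0,0]
    - [-1,0,0,0,0,0,0]
    - [-1,3,0,-2.2,0,0,0]
    - [-1,6,0,-4.2,0,0,0]
    - [-1,3,0,-2.1,0,0,0]
    - [-1,0,0,0,0,0,0]
  grip_force: 40

```text
time_s: 17.05
eef_pos: [0.6671, -0.0168, 0.0856]
orientation: [0.889, 0.037, 0.456, -0.02]
force: [0.5, -0.5, -0.8]
gripper_width: 0.0248
```

```bash
python3 -c "
from h import *
s=st()
im,d=arm.get_image('wrist');save('w5.png',im)"
```

```text
t 17.05 p [ 0.6671 -0.0168  0.0856] yaw 0.085 pitch 0.624 jawz -0.001 F [ 0.5 -0.5 -0.8] w 0.0248 q [-0.3   0.34  2.1   2.13  0.37 -0.83]
```

View pics/w5.png

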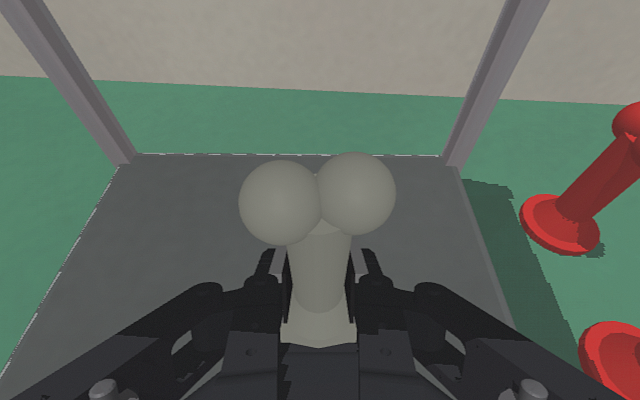

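The model is gripped at the shaft, upright and off the floor, with its knobs at (317,200). I'll retract it straight out, then swing to the tray.

```bash
python3 -c "
from h import *
s=st();q0=Rn.from_quat(s['orientation'])
rot=lambda a:Rn.from_rotvec([0,0,a])*q0
a=[.545,-.0275,.088];b=[.53,-.15,.16];c=[.489,-.344,.12]
rows(a,q0,5,-1);rows(b,rot(-.3),5,-1,a,q0);rows(c,rot(-.685),6,-1,b,rot(-.3))"
```

```text
t 17.1 p [ 0.6669 -0.0168  0.0852] yaw 0.085 pitch 0.624 jawz -0.001 F [-0.4  0.3 -1.8] w 0.0249 q [-0.3   0.34  2.1   2.13  0.37 -0.83]
[ [-1, -13.8, 0.1, -20.2, 0.0, 0.0, 0.0],
[-1, -13.8, 0.1, -20.2, 0.0, 0.0, 0.0],
[-1, -13.8, 0.1, -20.2, 0.0, 0.0, 0.0],
[-1, -13.8, 0.1, -20.2, 0.0, 0.0, 0.0],
[-1, -13.8, 0.1, -20.2, 0.0, 0.0, 0.0] ]
[ [-1, 8.8, 24.1, -12.5, -0.0487, 0.0001, 0.0351],
[-1, 9.6, 24.4, -11.4, -0.0487, 0.0001, 0.0351],
[-1, 10.5, 24.6, -10.2, -0.0487, 0.0001, 0.0351],
[-1, 11.3, 24.7, -9.0, -0.0487, 0.0001, 0.0351],
[-1, 12.2, 24.7, -7.8, -0.0487, 0.0001, 0.0351] ]
[ [-1, -5.2, 33.1, 4.1, -0.0521, 0.0001, 0.0375],
[-1, -4.0, 33.0, 5.8, -0.0521, 0.0001, 0.0375],
[-1, -2.8, 32.8, 7.5, -0.0521, 0.0001, 0.0375],
[-1, -1.5, 32.4, 9.2, -0.0521, 0.0001, 0.0375],
[-1, -0.3, 31.9, 10.9, -0.0521, 0.0001, 0.0375],
[-1, 0.8, 31.3, 12.5, -0.0521, 0.0001, 0.0375] ]
```

>>> jog_arm:
  moves:
    - [-1,-13.8,0.1,-20.2,0,0,0]
    - [-1,-13.8,0.1,-20.2,0,0,0]
    - [-1,-13.8,0.1,-20.2,0,0,0]
    - [-1,-13.8,0.1,-20.2,0,0,0]
    - [-1,-13.8,0.1,-20.2,0,0,0]
    - [-1,0,0,0,0,0,0]

```text
time_s: 17.7
eef_pos: [0.5415, -0.0269, 0.086]
orientation: [0.89, 0.036, 0.453, -0.02]
force: [-0.0, 0.7, -2.0]
gripper_width: 0.0246
```

```bash
python3 -c "
from h import *
s=st()"
```

```text
t 17.7 p [ 0.5415 -0.0269  0.086 ] yaw 0.085 pitch 0.629 jawz -0.003 F [-0.   0.7 -2. ] w 0.0246 q [-0.47  0.14  2.38  2.04  0.5  -0.87]
```

>>> jog_arm:
  moves:
    - [-1,8.8,24.1,-12.5,-0.0487,0,0.0351]
    - [-1,9.6,24.4,-11.4,-0.0487,0,0.0351]
    - [-1,10.5,24.6,-10.2,-0.0487,0,0.0351]
    - [-1,11.3,24.7,-9,-0.0487,0,0.0351]
    - [-1,12.2,24.7,-7.8,-0.0487,0,0.0351]
    - [-1,0,0,0,0,0,0]

```text
time_s: 18.3
eef_pos: [0.5322, -0.1527, 0.164]
orientation: [0.884, -0.096, 0.456, 0.05]
force: [0.9, 0.2, -1.4]
gripper_width: 0.0245
```

```bash
python3 -c "
from h import *
s=st()
rows([.489,-.344,.12],tilt(-.6,.625,-1),7,-1)"
```

```text
t 18.3 p [ 0.5322 -0.1527  0.164 ] yaw -0.218 pitch 0.618 jawz 0.001 F [ 0.9  0.2 -1.4] w 0.0245 q [-0.63 -0.1   2.35  1.64  0.33 -0.32]
[ [-1, -5.2, 28.0, 3.6, -0.0443, -0.001, 0.0319],
[-1, -4.3, 28.0, 4.8, -0.0443, -0.001, 0.0319],
[-1, -3.4, 27.9, 6.0, -0.0443, -0.001, 0.0319],
[-1, -2.5, 27.7, 7.3, -0.0443, -0.001, 0.0319],
[-1, -1.6, 27.4, 8.5, -0.0443, -0.001, 0.0319],
[-1, -0.8, 27.0, 9.7, -0.0443, -0.001, 0.0319],
[-1, 0.1, 26.6, 10.9, -0.0443, -0.001, 0.0319] ]
```

>>> jog_arm:
  moves:
    - [-1,-5.2,28,3.6,-0.0443,-0.001,0.0319]
    - [-1,-4.3,28,4.8,-0.0443,-0.001,0.0319]
    - [-1,-3.4,27.9,6,-0.0443,-0.001,0.0319]
    - [-1,-2.5,27.7,7.3,-0.0443,-0.001,0.0319]
    - [-1,-1.6,27.4,8.5,-0.0443,-0.001,0.0319]
    - [-1,-0.8,27,9.7,-0.0443,-0.001,0.0319]
    - [-1,0.1,26.6,10.9,-0.0443,-0.001,0.0319]
    - [-1,0,0,0,0,0,0]

```text
time_s: 19.1
eef_pos: [0.487, -0.343, 0.1144]
orientation: [0.852, -0.264, 0.432, 0.133]
force: [1.5, -0.1, -1.8]
gripper_width: 0.0246
```

```bash
python3 -c "
from h import *
s=st()
a=tilt(-.6,.624,-1)
im,d=arm.get_image('side');save('s3.png',cv2.resize(im[60:330,300:600],None,fx=2,fy=2))
K,R,t=cam('side');r=arm.outline_of('model','side')
for q in r[:3]:
    m=q['mask']&(d>0);v,u=np.nonzero(m);P=(np.c_[u,v,np.ones(len(u))]@np.linalg.inv(K).T*d[v,u][:,None]-t)@R
    print(q['p'],q['bbox'],P.mean(0),np.percentile(P[:,2],[2,98]))
rows([.489,-.344,.060],a,4,-1);rows([.489,-.344,.049],a,3,-1,[.489,-.344,.060],a)"
```

```text
t 19.1 p [ 0.487  -0.343   0.1144] yaw -0.6 pitch 0.634 jawz -0.001 F [ 1.5 -0.1 -1.8] w 0.0246 q [-0.88  0.14  2.26  2.23  0.28 -0.84]
0.9 [468.0, 148.8, 38.2, 34.8] [ 0.47543073 -0.33284324  0.16294639] [0.08024416 0.19010722]
0.72 [264.9, 243.7, 29.1, 30.2] [0.47791329 0.15339503 0.05612678] [0.00119418 0.11497312]
0.66 [392.6, 115.5, 16.7, 39.4] [ 0.6342702  -0.21861133  0.05827336] [0.00569058 0.11513842]
[ [-1, -10.5, 0.4, 8.8, -0.0007, 0.0024, 0.0003],
[-1, -10.5, 0.4, 8.7, -0.0007, 0.0024, 0.0003],
[-1, -10.6, 0.4, 8.7, -0.0007, 0.0024, 0.0003],
[-1, -10.6, 0.4, 8.7, -0.0007, 0.0024, 0.0003] ]
[ [-1, -3.0, -0.0, 2.1, -0.0, 0.0, 0.0],
[-1, -3.0, -0.0, 2.1, 0.0, 0.0, 0.0],
[-1, -3.0, -0.0, 2.1, 0.0, 0.0, 0.0] ]
```

View pics/s3.png

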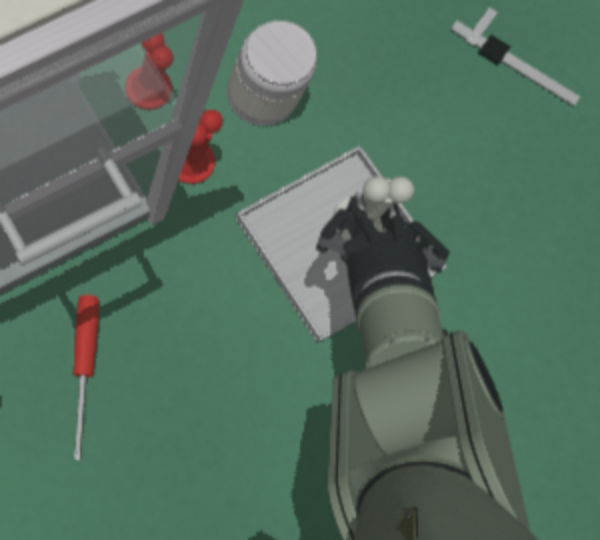

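>>> jog_arm:
  moves:
    - [-1,-10.5,0.4,8.8,0,0.0025,0]
    - [-1,-10.5,0.4,8.7,0,0.0025,0]
    - [-1,-10.6,0.4,8.7,0,0.0025,0]
    - [-1,-10.6,0.4,8.7,0,0.0025,0]
    - [-1,-3,0,2.1,0,0,0]
    - [-1,-3,0,2.1,0,0,0]
    - [-1,0,0,0,0,0,0]
    - [-1,0,0,0,0,0,0]

```text
time_s: 20.0
eef_pos: [0.4893, -0.3447, 0.0545]
orientation: [0.85, -0.262, 0.437, 0.135]
force: [0.1, 0.2, -2.7]
gripper_width: 0.0247
```

```bash
python3 -c "
from h import *
s=st()"
```

```text
t 20.0 p [ 0.4893 -0.3447  0.0545] yaw -0.598 pitch 0.621 jawz 0.0 F [ 0.1  0.2 -2.7] w 0.0247 q [-0.88  0.33  2.26  2.58  0.44 -1.22]
```

>>> jog_arm:
  moves:
    - [-1,-2,0,1.5,0,0,0]
    - [-1,-2,0,1.5,0,0,0]
    - [-1,-0.8,0,0.6,0,0,0]
    - [-1,0,0,0,0,0,0]
    - [-1,0,0,0,0,0,0]

```text
time_s: 20.5
eef_pos: [0.4889, -0.3448, 0.0477]
orientation: [0.85, -0.262, 0.436, 0.134]
force: [0.1, -0.5, -1.9]
gripper_width: 0.0247
```

```bash
python3 -c "
from h import *
s=st()"
```

```text
t 20.5 p [ 0.4889 -0.3448  0.0477] yaw -0.598 pitch 0.622 jawz -0.0 F [ 0.1 -0.5 -1.9] w 0.0247 q [-0.88  0.35  2.25  2.6   0.45 -1.24]
```

No contact yet, so I'll creep down.

>>> jog_arm:
  moves:
    - [-1,-0.8,0,0.6,0,0,0]
    - [-1,0,0,0,0,0,0]
    - [-1,-0.8,0,0.6,0,0,0]
    - [-1,0,0,0,0,0,0]

```text
time_s: 20.9
eef_pos: [0.4889, -0.3447, 0.0456]
orientation: [0.85, -0.262, 0.436, 0.134]
force: [-0.5, 0.5, -1.8]
gripper_width: 0.0246
```

```bash
python3 -c "
from h import *
s=st()"
```

```text
t 20.9 p [ 0.4889 -0.3447  0.0456] yaw -0.598 pitch 0.622 jawz -0.0 F [-0.5  0.5 -1.8] w 0.0246 q [-0.88  0.36  2.25  2.6   0.46 -1.25]
```

>>> jog_arm:
  moves:
    - [-1,-0.8,0,0.6,0,0,0]
    - [-1,0,0,0,0,0,0]
    - [-1,-0.8,0,0.6,0,0,0]
    - [-1,0,0,0,0,0,0]

```text
time_s: 21.3
eef_pos: [0.4894, -0.3452, 0.0445]
orientation: [0.85, -0.262, 0.437, 0.135]
force: [-1.8, 1.1, 3.3]
gripper_width: 0.0248
```

```bash
python3 -c "
from h import *
s=st()"
```

```text
t 21.3 p [ 0.4894 -0.3452  0.0445] yaw -0.598 pitch 0.62 jawz -0.0 F [-1.8  1.1  3.3] w 0.0248 q [-0.88  0.36  2.25  2.61  0.46 -1.25]
```

>>> jog_arm:
  moves:
    - [-0.3,0,0,0,0,0,0]
    - [0,0,0,0,0,0,0]
    - [1,0,0,0,0,0,0]
    - [1,0,0,0,0,0,0]
    - [1,0,0,0,0,0,0]
    - [1,0,0,0,0,0,0]
    - [1,0,0,0,0,0,0]
    - [1,-2,0,-8,0,0,0]
    - [1,-4,0,-20,0,0,0]
    - [1,0,0,-20,0,0,0]
    - [1,0,0,0,0,0,0]

```text
time_s: 22.4
eef_pos: [0.4523, -0.3194, 0.0669]
orientation: [0.85, -0.262, 0.436, 0.135]
force: [0.7, -0.7, -1.0]
gripper_width: 0.0854
```

```bash
python3 -c "
from h import *
s=st()
im,d=arm.get_image('wrist');save('w6.png',im)
c=cam('wrist');r=arm.outline_of('model','wrist')[0];m=r['mask']&(d>0);v,u=np.nonzero(m);K,R,t=c;P=(np.c_[u,v,np.ones(len(u))]@np.linalg.inv(K).T*d[v,u][:,None]-t)@R
print(r['p'],P.mean(0),np.percentile(P[:,2],[2,98]))"
```

```text
t 22.4 p [ 0.4523 -0.3194  0.0669] yaw -0.598 pitch 0.623 jawz 0.0 F [ 0.7 -0.7 -1. ] w 0.0854 q [-0.92  0.23  2.36  2.5   0.45 -1.18]
0.93 [ 0.74912764 -0.22474376  0.0528162 ] [0.00122889 0.10833912]
```

View pics/w6.png

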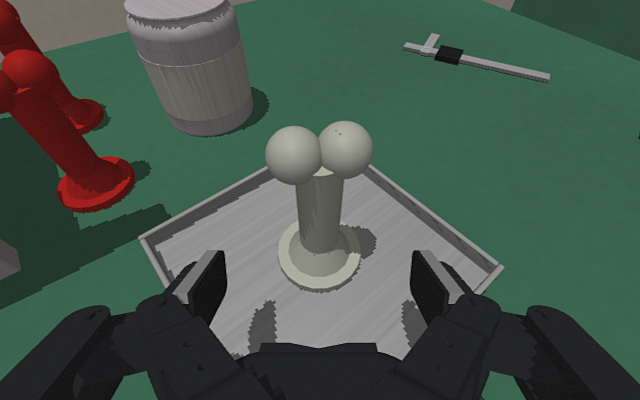

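The model stands upright inside the tray, with its foot at (318,255) and clear of the fingers. Next I'll close the sash from above the handle.

```bash
python3 -c "
from h import *
s=st();p=np.array(s['eef_pos']);a=tilt(-.598,.622,-1)
A=p+[0.005,-.0,.125]
rows(A,a,4,1);rows([.54,-.06,.40],tilt(.085,.62,-1),10,-1,A,a)"
```

```text
t 22.5 p [ 0.4539 -0.3211  0.0673] yaw -0.599 pitch 0.621 jawz 0.0 F [ 0.3 -0.8  0.6] w 0.0853 q [-0.92  0.23  2.36  2.5   0.45 -1.18]
[ [1, 26.0, -0.7, -17.3, 0.0001, -0.0003, 0.0],
[1, 26.0, -0.7, -17.3, 0.0001, -0.0003, 0.0],
[1, 26.0, -0.7, -17.4, 0.0001, -0.0003, 0.0],
[1, 26.0, -0.7, -17.4, 0.0001, -0.0003, 0.0] ]
[ [-1, 12.2, -26.1, -18.6, 0.0555, 0.0002, -0.0397],
[-1, 13.3, -26.6, -17.1, 0.0555, 0.0002, -0.0397],
[-1, 14.3, -27.0, -15.6, 0.0555, 0.0002, -0.0397],
[-1, 15.4, -27.2, -14.1, 0.0555, 0.0002, -0.0397],
[-1, 16.5, -27.3, -12.6, 0.0555, 0.0002, -0.0397],
[-1, 17.6, -27.3, -11.1, 0.0555, 0.0002, -0.0397],
[-1, 18.7, -27.2, -9.6, 0.0555, 0.0002, -0.0397],
[-1, 19.8, -26.9, -8.1, 0.0555, 0.0002, -0.0397],
[-1, 20.8, -26.5, -6.6, 0.0555, 0.0002, -0.0397],
[-1, 21.9, -26.0, -5.1, 0.0555, 0.0002, -0.0397] ]
```

>>> jog_arm:
  moves:
    - [1,13,-0.4,-8.7,0,0,0]
    - [1,26,-0.7,-17.3,0,0,0]
    - [1,26,-0.7,-17.4,0,0,0]
    - [1,26,-0.7,-17.4,0,0,0]
    - [1,13,-0.4,-8.7,0,0,0]
    - [1,0,0,0,0,0,0]

```text
time_s: 23.1
eef_pos: [0.4618, -0.3204, 0.1723]
orientation: [0.85, -0.259, 0.44, 0.131]
force: [1.2, 0.6, 0.9]
gripper_width: 0.0854
```

```bash
python3 -c "
from h import *
s=st()
rows([.545,-.06,.40],tilt(.085,.62,-1),10,-1)"
```

```text
t 23.1 p [ 0.4618 -0.3204  0.1723] yaw -0.586 pitch 0.618 jawz -0.004 F [1.2 0.6 0.9] w 0.0854 q [-0.91 -0.1   2.33  1.63  0.26 -0.25]
[ [-1, 14.1, -26.4, -19.3, 0.0547, -0.0004, -0.0394],
[-1, 15.2, -26.8, -17.8, 0.0547, -0.0004, -0.0394],
[-1, 16.2, -27.1, -16.4, 0.0547, -0.0004, -0.0394],
[-1, 17.3, -27.3, -14.9, 0.0547, -0.0004, -0.0394],
[-1, 18.3, -27.4, -13.4, 0.0547, -0.0004, -0.0394],
[-1, 19.4, -27.3, -11.9, 0.0547, -0.0004, -0.0394],
[-1, 20.5, -27.2, -10.4, 0.0547, -0.0004, -0.0394],
[-1, 21.6, -26.9, -8.9, 0.0547, -0.0004, -0.0394],
[-1, 22.6, -26.4, -7.5, 0.0547, -0.0004, -0.0394],
[-1, 23.6, -25.9, -6.1, 0.0547, -0.0004, -0.0394] ]
```

>>> jog_arm:
  moves:
    - [-1,14.1,-26.4,-19.3,0.0547,0,-0.0394]
    - [-1,15.2,-26.8,-17.8,0.0547,0,-0.0394]
    - [-1,16.2,-27.1,-16.4,0.0547,0,-0.0394]
    - [-1,17.3,-27.3,-14.9,0.0547,0,-0.0394]
    - [-1,18.3,-27.4,-13.4,0.0547,0,-0.0394]
    - [-1,19.4,-27.3,-11.9,0.0547,0,-0.0394]
    - [-1,20.5,-27.2,-10.4,0.0547,0,-0.0394]
    - [-1,21.6,-26.9,-8.9,0.0547,0,-0.0394]
    - [-1,22.6,-26.4,-7.5,0.0547,0,-0.0394]
    - [-1,23.6,-25.9,-6.1,0.0547,0,-0.0394]
    - [-1,0,0,0,0,0,0]

```text
time_s: 24.2
eef_pos: [0.548, -0.065, 0.3973]
orientation: [0.886, 0.033, 0.461, -0.019]
force: [0.3, -0.0, 1.3]
gripper_width: 0.0
```

```bash
python3 -c "
from h import *
s=st();a=tilt(.085,.62,-1)
rows([.552,-.003,.345],a,5,-1);rows([.552,-.003,.245],a,5,-1,[.552,-.003,.345],a)"
```

```text
t 24.2 p [ 0.548  -0.065   0.3973] yaw 0.077 pitch 0.611 jawz -0.003 F [ 0.3 -0.   1.3] w 0.0 q [-0.57 -0.47  2.07  0.73  0.84  0.62]
[ [-1, -7.6, -12.3, 7.4, 0.0012, -0.0019, -0.0015],
[-1, -7.6, -12.3, 7.5, 0.0012, -0.0019, -0.0015],
[-1, -7.5, -12.3, 7.5, 0.0012, -0.0019, -0.0015],
[-1, -7.5, -12.3, 7.5, 0.0012, -0.0019, -0.0015],
[-1, -7.5, -12.3, 7.6, 0.0012, -0.0019, -0.0015] ]
[ [-1, -16.3, 0.0, 11.6, 0.0, 0.0, 0.0],
[-1, -16.3, 0.0, 11.6, 0.0, 0.0, 0.0],
[-1, -16.3, 0.0, 11.6, 0.0, 0.0, 0.0],
[-1, -16.3, 0.0, 11.6, 0.0, 0.0, 0.0],
[-1, -16.3, 0.0, 11.6, 0.0, 0.0, 0.0] ]
```

>>> jog_arm:
  moves:
    - [-1,-7.6,-12.3,7.4,0.0012,-0.0019,-0.0015]
    - [-1,-7.6,-12.3,7.5,0.0012,-0.0019,-0.0015]
    - [-1,-7.5,-12.3,7.5,0.0012,-0.0019,-0.0015]
    - [-1,-7.5,-12.3,7.5,0.0012,-0.0019,-0.0015]
    - [-1,-7.5,-12.3,7.6,0.0012,-0.0019,-0.0015]
    - [-1,-8.1,0,5.8,0,0,0]
    - [-1,-8.1,0,5.8,0,0,0]
    - [-1,-12.2,0,8.7,0,0,0]
    - [-1,-12.2,0,8.7,0,0,0]
    - [-1,-12.2,0,8.7,0,0,0]
    - [-1,-12.2,0,8.7,0,0,0]
    - [-1,0,0,0,0,0,0]

```text
time_s: 25.4
eef_pos: [0.5491, -0.0052, 0.2592]
orientation: [0.89, 0.034, 0.454, -0.019]
force: [0.4, 0.4, 0.1]
gripper_width: -0.0004
```

```bash
python3 -c "
from h import *
s=st();bar()
rows([.552,-.003,.150],tilt(.085,.62,-1),6,-1)"
```

```text
t 25.4 p [ 0.5491 -0.0052  0.2592] yaw 0.079 pitch 0.628 jawz -0.003 F [0.4 0.4 0.1] w -0.0004 q [-0.38 -0.34  2.27  0.9   0.48  0.45]
bar top 0.038 91 [0.25400042 0.25741042 0.26045184] mean x 0.5225765972586163
bar top -0.05 81 [0.25477092 0.25923139 0.30519259] mean x 0.5263773895369989
[ [-1, -14.4, -0.3, 11.2, 0.0008, 0.0014, -0.0011],
[-1, -14.5, -0.3, 11.1, 0.0008, 0.0014, -0.0011],
[-1, -14.5, -0.3, 11.1, 0.0008, 0.0014, -0.0011],
[-1, -14.5, -0.3, 11.1, 0.0008, 0.0014, -0.0011],
[-1, -14.5, -0.3, 11.1, 0.0008, 0.0014, -0.0011],
[-1, -14.5, -0.3, 11.1, 0.0008, 0.0014, -0.0011] ]
```

>>> jog_arm:
  moves:
    - [-1,-14.4,0,11.1,0,0.0014,0]
    - [-1,-14.5,0,11.1,0,0.0014,0]
    - [-1,-14.5,0,11.1,0,0.0014,0]
    - [-1,-14.5,0,11.1,0,0.0014,0]
    - [-1,-14.5,0,11.1,0,0,0]
    - [-1,-14.5,0,11.1,0,0,0]
    - [-1,-14.5,0,11.1,0,0,0]
    - [-1,-8,0,6,0,0,0]
    - [-1,0,0,0,0,0,0]

```text
time_s: 26.35
eef_pos: [0.5532, -0.0049, 0.122]
orientation: [0.889, 0.034, 0.456, -0.019]
force: [-0.9, -0.4, 0.1]
gripper_width: 0.0005
```

```bash
python3 -c "
from h import *
s=st();bar()
p=np.array(s['eef_pos']);rows([.552,p[1],p[2]-.02],Rn.from_quat(s['orientation']),5,-1)"
```

```text
t 26.35 p [ 0.5532 -0.0049  0.122 ] yaw 0.078 pitch 0.623 jawz -0.002 F [-0.9 -0.4  0.1] w 0.0005 q [-0.38  0.04  2.36  1.95  0.39 -0.68]
bar top 0.038 76 [0.11959591 0.12338707 0.13675638] mean x 0.5220778263883625
bar top -0.05 77 [0.11960517 0.14495938 0.17094412] mean x 0.5232471684842797
[ [-1, -3.4, 0.0, 2.2, -0.0, -0.0, 0.0002],
[-1, -3.4, 0.0, 2.2, -0.0, -0.0, 0.0002],
[-1, -3.4, 0.0, 2.2, -0.0, -0.0, 0.0002],
[-1, -3.4, 0.0, 2.2, -0.0, -0.0, 0.0002],
[-1, -3.4, 0.0, 2.2, -0.0, -0.0, 0.0002] ]
```

>>> jog_arm:
  moves:
    - [-1,-4,0,2.8,0,0,0]
    - [-1,-4,0,2.8,0,0,0]
    - [-1,-4,0,2.8,0,0,0]
    - [-1,-4,0,2.8,0,0,0]
    - [-1,-4,0,2.8,0,0,0]
    - [-1,0,0,0,0,0,0]

```text
time_s: 27.0
eef_pos: [0.5538, -0.0044, 0.0998]
orientation: [0.888, 0.035, 0.458, -0.018]
force: [1.9, 0.2, 0.8]
gripper_width: 0.0001
```

>>> jog_arm:
  moves:
    - [-1,-2,0,1.4,0,0,0]
    - [-1,-1,0,0.7,0,0,0]
    - [-1,0,0,0,0,0,0]

```text
time_s: 27.3
eef_pos: [0.5538, -0.0043, 0.0961]
orientation: [0.888, 0.035, 0.458, -0.018]
force: [3.0, -2.0, 2.4]
gripper_width: -0.0002
```

```bash
python3 -c "
from h import *
s=st();bar()"
```

```text
t 27.3 p [ 0.5538 -0.0043  0.0961] yaw 0.079 pitch 0.619 jawz -0.001 F [ 3.  -2.   2.4] w -0.0002 q [-0.38  0.13  2.36  2.14  0.44 -0.89]
bar top 0.038 73 [0.0938421  0.09792143 0.13758774] mean x 0.5217131877360436
bar top -0.05 72 [0.09405541 0.10055337 0.1442756 ] mean x 0.524791634422885
```

Press on gently until it meets the stop.

>>> jog_arm:
  moves:
    - [-1,-2,0,1.4,0,0,0]
    - [-1,-1,0,0.7,0,0,0]
    - [-1,0,0,0,0,0,0]

```text
time_s: 27.65
eef_pos: [0.5545, -0.0039, 0.0933]
orientation: [0.888, 0.035, 0.459, -0.019]
force: [1.1, 0.3, 6.8]
gripper_width: -0.0001
```

>>> jog_arm:
  moves:
    - [-1,-1.5,0,1,0,0,0]
    - [-1,0,0,0,0,0,0]
    - [-1,0,0,0,0,0,0]

```text
time_s: 27.95
eef_pos: [0.5553, -0.0037, 0.0927]
orientation: [0.887, 0.035, 0.46, -0.019]
force: [0.2, 0.2, 9.6]
gripper_width: 0.0001
```

```bash
python3 -c "
from h import *
s=st();bar()"
```

```text
t 27.95 p [ 0.5553 -0.0037  0.0927] yaw 0.081 pitch 0.614 jawz -0.001 F [0.2 0.2 9.6] w 0.0001 q [-0.38  0.15  2.36  2.18  0.45 -0.93]
bar top 0.038 78 [0.09101826 0.09596895 0.13692791] mean x 0.5211702892888377
bar top -0.05 74 [0.09261566 0.11711483 0.14282958] mean x 0.5225419371245519
```

>>> jog_arm:
  moves:
    - [-1,-2,0,1.4,0,0,0]
    - [-1,-1,0,0.7,0,0,0]
    - [-1,0,0,0,0,0,0]
    - [-1,0,0,0,0,0,0]

```text
time_s: 28.4
eef_pos: [0.5573, -0.0035, 0.0913]
orientation: [0.886, 0.036, 0.463, -0.02]
force: [0.8, 0.8, 13.9]
gripper_width: -0.0
```

>>> jog_arm:
  moves:
    - [-1,6,0,-4,0,0,0]
    - [-1,8,0,-6,0,0,0]
    - [-1,8,0,-14,0,0,0]
    - [-1,12,0,-16,0,0,0]
    - [-1,16,0,-14,0,0,0]
    - [-1,20,0,-14,0,0,0]
    - [-1,20,0,-14,0,0,0]
    - [-1,0,0,0,0,0,0]

```text
time_s: 29.2
eef_pos: [0.5394, -0.0054, 0.2088]
orientation: [0.888, 0.036, 0.459, -0.017]
force: [0.5, -0.4, 0.9]
gripper_width: 0.0002
```

```bash
python3 -c "
from h import *
s=st();im=bar();save('s4.png',cv2.resize(im[60:350,130:530],None,fx=2,fy=2))
im,d=arm.get_image('top')
K,R,t=cam('top');v,u=np.nonzero(d>0);P=(np.c_[u,v,np.ones(len(u))]@np.linalg.inv(K).T*d[v,u][:,None]-t)@R
q=P[(np.hypot(P[:,0]-.475,P[:,1]+.336)<.07)&(P[:,2]>.02)];print('model',len(q),q.mean(0),q[:,2].max())
q=P[(np.hypot(P[:,0]-.486,P[:,1]-.311)<.045)&(abs(P[:,2]-.096)<.011)]
a=q[:,:2];v=np.linalg.svd(a-a.mean(0),full_matrices=False)[2][0];v*=np.sign(v[0]);print('dial',len(q),np.arctan2(v[1],v[0]))
for yy in((.03,.05),(-.055,-.035)):
  q=P[(abs(P[:,0]-.527)<.02)&(P[:,1]>yy[0])&(P[:,1]<yy[1])&(P[:,2]>.06)&(P[:,2]<.16)];print('bar',len(q),np.percentile(q[:,2],[10,50,90]) if len(q) else 0)"
```

```text
t 29.2 p [ 0.5394 -0.0054  0.2088] yaw 0.078 pitch 0.617 jawz 0.003 F [ 0.5 -0.4  0.9] w 0.0002 q [-0.4  -0.26  2.35  1.22  0.41  0.09]
bar top 0.038 68 [0.0913637  0.09598756 0.09947614] mean x 0.5226280975482391
bar top -0.05 2 [0.24635482 0.24745816 0.24856149] mean x 0.5080736425119885
model 258 [ 0.47799682 -0.33800226  0.08965745] 0.1251024214010422
dial 135 0.39073782604613094
bar 43 [0.09145006 0.09620941 0.09988585]
bar 19 [0.09372118 0.09687951 0.09940157]
```

View pics/s4.png

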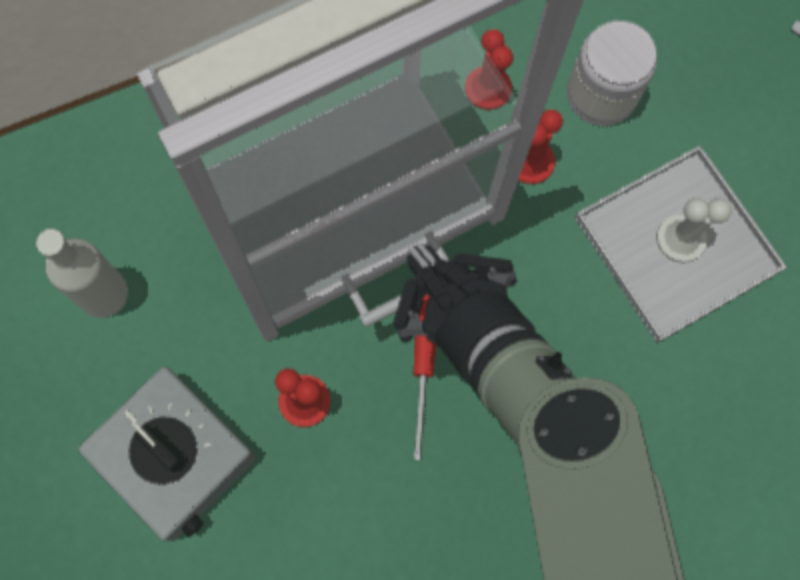

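The picture shows the sash shut with the arm clear of the handle. The model stands in the tray at (685,237), the dial pointer is on zero at (140,430), and the bystanders haven't moved. The handle travelled 0.2297 m from top stop to shut, against a nominal 0.230 m. I'll hand in.

```bash
python3 -c "
from h import *
print(arm.sign_off())"
```

```text
the job is handed in; nothing more can be done
None
```

The job is done and handed in at about 29 s on the robot's clock, well inside the 72 s limit.

- **Dial:** I turned it about 1.04 rad back to zero before touching the sash. The last check put the pointer at 0.391 rad against a zero mark at 0.390 rad.
- **Sash up:** I pushed it up by its handle until it met the top stop, where the vertical force rose to 21 N.
- **Model:** I took it out by the shaft and lowered it into the tray until contact, which read about 3 N. It stands upright near the tray's middle, at about (0.478, -0.338).
- **Sash down:** I pushed the handle down until it met a stop at 14 N. The handle had travelled 229.7 mm of the nominal 230 mm, so the sash is shut.

In the last side picture the spray bottle, tin, screwdriver and red look-alikes are where they started, and the arm was clear of everything.

**Check that disagreed:** the side camera could not measure the right half of the handle at the end because the gripper hid it. The top camera did see it and agreed with the left half, at about 96 to 97 mm.

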